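# Load the tack-weld jigs of a scrap-metal fish

### The arm

A 6-joint arm with a two-finger parallel gripper is mounted at the origin on a cart in front of the work surface, level with it; the furniture and walls round the work are solid. World frame = base frame: x ahead of the robot, y to its left, z up, the work surface at z = 0. Lengths are in m, angles in rad, forces in N, time in s.
With the tool pointing down it reaches from about 0.375 to 0.925 m from the base axis. Payload 5.7 kg.
Tool frame: the origin (TCP) lies midway between the tips of the shut fingers; the grasp point (between the pads) lies 19 mm behind it; z points along the fingers, y is the direction in which the jaws open and shut (so a half turn about z gives the same grasp; the last joint's range is limited). The gripper opens to 88 mm and grips with 3 to 60 N. Pads are 20 mm wide; open, the fingers measure 115 mm over their backs; the gripper's body (75 mm by 178 mm) begins 61 mm behind the grasp point.
Start: joints at [1.116, 0.359, 1.51, -0, 1.272, -0.115], TCP at [0.2, 0.566, 0.223] pointing down, gripper open.
Joint ranges: [-2.97, 2.97], [-1.01, 2.36], [0.21, 2.38], [-0.96, 4.11], [0.2, 2.71], [-2.98, 2.98]. Speed limits (rad/s): [2.39, 2.39, 3.14, 3.14, 3.14, 3.14].

### API

Orientations are given as a unit quaternion [x, y, z, w].
In Python, from workcell import bot gives the robot as it stands.
- The arm moves only by the tool jog_arm, never from a script. Its argument "increments" is text: rows parted by semicolons, each of 7 numbers parted by spaces: the shift along the world's x, y, z in mm, then the turn, a rotation vector about the world's x, y, z in rad, then the finger opening in mm, from 0 to 87.8. A call has 1 to 20 rows; each row shifts and turns the commanded pose from where the row before left it; what a row does not reach is not made up. A row lasts 1/12 s, in which the tool goes at most 41.7 mm and 7.16 degrees, less where a joint would pass 70% of its speed; a pose out of reach is approached as far as the arm can. A call is refused whole if a number of a shift passes 41.7 or a number of a turn 0.125, either way. A call with a gripper value outside its range is refused whole. The fingers move at their own pace and stop on an object; the grip force is fixed at half the most. Time passes only in rows, so rows that do not move let the fingers close. It gives the time, the measured TCP pose, the force and the opening at its end, in the units of the state.
- bot.observe(): the state, without advancing time (a new reading comes with each control period).
- bot.snapshot(name): name is "scene" or "top" or "wrist"; returns the picture (480x640x3 uint8, red, green, blue); there is no depth.
- bot.camera_info(name): a dict with "camera_matrix" (3x3 intrinsics, pixels), "R" (3x3) and "t" (3): a world point X has camera coordinates R X + t. Camera axes: x right, y down, z forward; pixel columns grow to the right and rows downward; lengths in m; the calibration is good to about 2 mm. A picture is of the moment at which its call begins: read the wrist's pose just before it. camera_info takes no time and is no camera call; for the wrist camera it gives the pose at the moment of the call.
- bot.job_done(): hands the job in, once; it reports no verdict.
The state is a dict: "time_s": time; "qpos": joint angles; "joint_vel": joint speeds; "effort": joint torques, N m; "eef_pos": TCP position; "tool_rot": TCP orientation; "ft_force": force on the tool from outside, world axes, zero at the start; "torque": the same for the moment, N m; "opening": finger opening in m.
Only numpy, scipy, OpenCV 4.12 (cv2) and the standard library are available. Lean on these libraries where they do the work, as an engineer would, in place of code of your own. Each camera call takes 0.05 s, during which the arm holds its last target.

### The job

Load the four tack-weld jigs on the table. Lift the red handle of the toggle clamp to swing its arm fully up, and only then take the steel fish out from under it and lay it flat between the pins of its jig, nose the way the painted outline shows; leave the clamp open. Seat the bright ring (the one near the front, not the spare at the back of the table) flat round the brass spigot, the small gear flat inside the low dark rim and the pipe stub upright in the blue collar.

Things in the scene. Friction and masses are not known exactly. Their poses are not given: they have to be found in the camera images.
- toggle_clamp: toggle clamp on the table (fixed), red handle. Origin: table, under its foot; own +y points level along its arm to the fish. Shut: handle 20 mm wide in x, from y -25 to -117 mm, top at z 82 mm, underside 52 (near foot) to 61 mm (end). Handle pin: along x at y 14, z 26 mm; its end rises 0.59 rad. Arm pivot y 28, z 50 mm; its spindle, 22 mm across, presses the fish's tail at y 106 mm
- toggle_clamp_arm (a joint): angle of the clamp's arm: 0 = down on the work, 1.48 = fully up. Lifting the handle by 1 rad swings the arm up 2.5 rad; both stay where left (stiff hinges; 5 to 10 N at the handle). Up, arm and spindle stand within 80 mm of the clamp's origin along its +y, up to 150 mm high; the raised handle's end is 50 mm higher than before
- fish_blank: dark steel fish of 5 mm plate, 173 mm long, 0.28 kg, lying on a bar 28 mm wide and 3 mm high, its tail under the clamp. Origin: middle of its length, on the underside. Own +y points to the nose (y +86 mm); forked tail to y -86 mm, 63 mm wide. Widest at y +10 mm: 60 mm across x, edges nearly parallel, centre of mass close by; waist 18 mm wide at y -58 mm
- bearing_race: plain bright steel ring (outer bearing race), 62 mm outside, bore 44 mm, 17 mm high, lying flat in the front half of the table (a like ring at the very back belongs to the clutter); origin at the centre of its underside
- pinion: small dark rusty toothed gear, 60 mm over the teeth, 16 mm thick, lying flat; origin at the centre of its underside
- pipe_stub: rusty pipe stub standing on end, 42 mm outside, hollow, 62 mm tall; origin at the centre of its lower end
- fish_jig: fish's jig: steel plate 100 x 212 x 6 mm, fixed, white fish outline, six brass pins (8 mm thick, tops at z 18 mm), two rests that carry the fish's underside at z 9 mm. Origin: table, under the plate's middle; fish's origin goes above it, fish's +y (nose) along the jig's +y. Pins at x, y = +-18, 78; +-33, 50; +-20, -58 mm leave 5 mm play; between y -20 and 30 mm there is room for fingers
- race_jig: ring's jig, fixed: round aluminium flange 92 mm across, 6 mm thick, with a bevelled brass spigot 30 mm in diameter, top 19 mm above the table; the ring lies flat on the flange round the spigot (7 mm play all round). Origin: on the table under the centre
- gear_jig: gear's jig, fixed: round aluminium disc 92 mm across with a low dark rim round a recess 72 mm wide; rim top 11 mm above the table, recess floor 6 mm. The gear lies flat inside the rim (6 mm play); fingers holding it lower than 6 mm above its underside would meet the rim. Origin: on the table under the centre
- pipe_jig: pipe's jig, fixed: round aluminium flange 92 mm across with a blue collar, bore 54 mm, 66 mm outside, top 24 mm above the table; the pipe stands upright inside the collar, its lower end 6 mm above the table (6 mm play all round). Origin: on the table under the centre
Things that resemble listed ones, but are neither listed nor needed, are in the scene too. Of the things that look like the pipe_stub, take the one that is farthest to the robot's left at the start.

How it is judged:
By the outcome, as a careful person would: the job done as asked, in the order asked, and still so for the second after the job is handed in, with the robot touching nothing.
It also fails if it takes over 118 s, if anything falls off the work surface, if the arm or the gripper's body presses on something with over 40 N, if the wrist force passes 120 N, or if a joint passes its speed limit or range.

## Working session

There is one attempt and no reset: what is moved stays moved. The work goes in short steps, Python scripts to look and compute and a tool call to move; the robot and the scene stay as the last step left them, time stands still between calls to the robot, and variables do not carry over. Pictures are saved under pics/ and viewed, and the job is handed in when it is done.

Besides the shell and the picture viewer there is one more tool, called after "Emit:" by a JSON object that holds its "fn" and its "kwargs", one argument or row to a line. jog_arm: Moves the arm, as the interface text tells. Its arguments: {"type":"object","properties":{"increments":{"type":"string"}},"required":["increments"]}

```bash
mkdir -p pics; ls; python3 - <<'E'
from workcell import bot
import cv2
s=bot.observe();print(s)
for n in("scene","top","wrist"):
    i=bot.camera_info(n);print(n,i)
    cv2.imwrite(f"pics/{n}0.png",bot.snapshot(n)[:,:,::-1])
E
```

```text
pics
{'time_s': 0.0, 'qpos': array([ 1.11589690e+00,  3.59527845e-01,  1.51141350e+00,  8.79257366e-06,
        1.27248499e+00, -1.15091706e-01]), 'joint_vel': array([ 0.00041501, -0.00087037,  0.00063379,  0.00081783, -0.00148316,
        0.00023054]), 'effort': array([-4.94044914e-03, -5.15379953e+01, -2.70717859e+01,  6.68518525e-02,
        3.50225880e-02, -1.71750776e-04]), 'eef_pos': array([0.19968305, 0.56507823, 0.22180319]), 'tool_rot': array([ 1.69088799e-01,  9.85600394e-01, -8.78677290e-04, -2.61804287e-04]), 'ft_force': array([0.59438652, 0.22162011, 0.06742825]), 'torque': array([-0.00195528, -0.00494703,  0.02663698]), 'opening': 0.08781400448427401}
scene {'camera_matrix': array([[438.33697701,   0.        , 313.1006552 ],
       [  0.        , 438.33697701, 241.38855405],
       [  0.        ,   0.        ,   1.        ]]), 'R': array([[ 0.49666814, -0.86790344,  0.00802327],
       [-0.37280442, -0.22167143, -0.90104308],
       [ 0.78379692,  0.44452829, -0.43365538]]), 't': array([-0.2630737 ,  0.27158001,  0.49408822])}
top {'camera_matrix': array([[494.08771419,   0.        , 316.93737681],
       [  0.        , 494.08771419, 238.36109216],
       [  0.        ,   0.        ,   1.        ]]), 'R': array([[ 0.00696824, -0.99995926, -0.00573775],
       [-0.98805849, -0.00600187, -0.15396235],
       [ 0.15392164,  0.00674208, -0.98806006]]), 't': array([0.02099008, 0.52000835, 0.97474999])}
wrist {'camera_matrix': array([[424.00781304,   0.        , 316.69474052],
       [  0.        , 424.00781304, 237.62479542],
       [  0.        ,   0.        ,   1.        ]]), 'R': array([[ 0.33346843,  0.94275859, -0.0022464 ],
       [ 0.90500546, -0.31944516,  0.28092688],
       [ 0.26412863, -0.09571325, -0.95972654]]), 't': array([-0.59873093, -0.03338139,  0.39137425])}
```

View pics/top0.png

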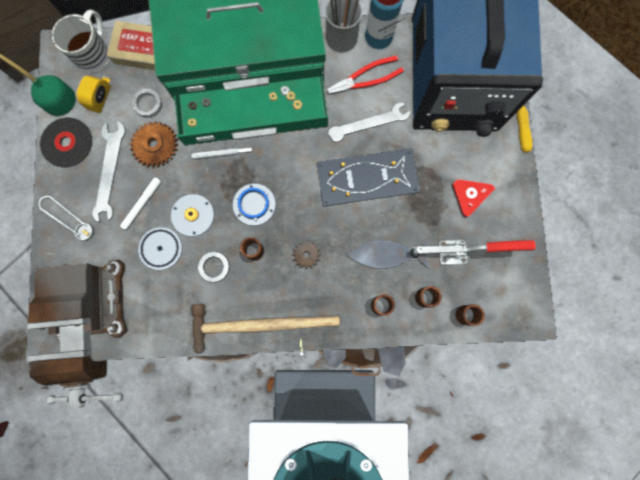

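View pics/scene0.png

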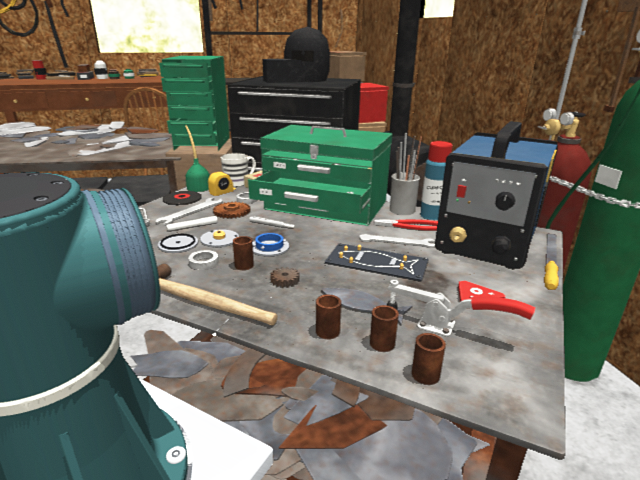

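View pics/wrist0.png

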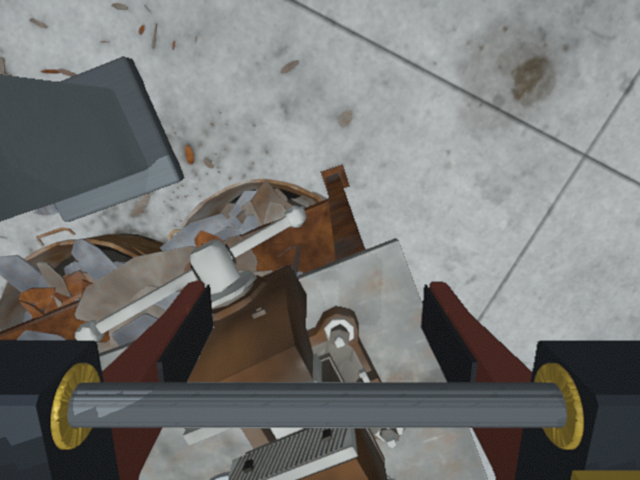

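Candidates (top-image pixels):
- **Ring:** (213,266) front, or (147,101) at the back, which is the spare.
- **Gear:** (306,255) small and dark, or (154,143) large and orange.
- **Pipe:** (251,248) is farthest left; the others are (382,304), (428,296) and (470,315).
- **Fish:** (380,255) under the clamp.
- **Red handle:** (510,245). The red triangle at (473,195) and the pliers are clutter.

I choose ring (213,266), gear (306,255) and pipe (251,248). A close crop follows to check these.

```bash
python3 - <<'E'
import cv2
t=cv2.imread("pics/top0.png")
cv2.imwrite("pics/c1.png",cv2.resize(t[170:300,130:330],None,fx=4,fy=4,interpolation=cv2.INTER_CUBIC))
cv2.imwrite("pics/c2.png",cv2.resize(t[140:290,310:545],None,fx=3.4,fy=3.4,interpolation=cv2.INTER_CUBIC))
s=cv2.imread("pics/scene0.png")
cv2.imwrite("pics/c3.png",cv2.resize(s[230:350,310:550],None,fx=3.3,fy=3.3,interpolation=cv2.INTER_CUBIC))
E
```

```text
(no output)
```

View pics/c1.png

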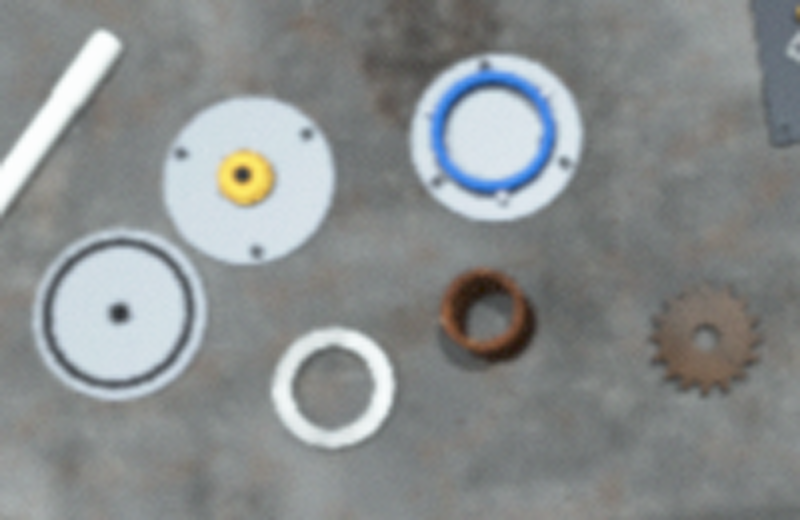

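View pics/c2.png

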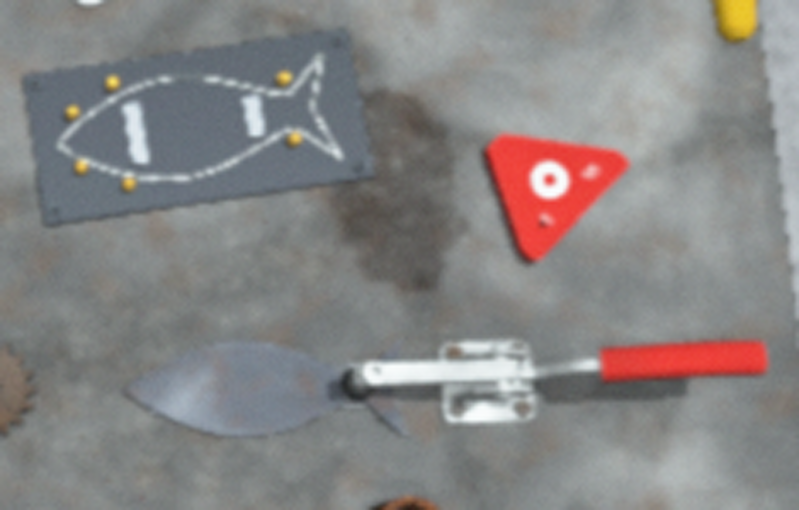

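View pics/c3.png

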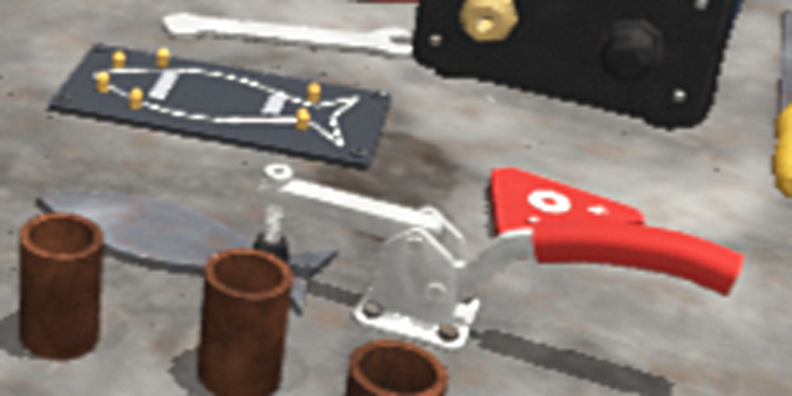

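Crop c1 shows the plain ring, the pipe and the small gear, as described. Crop c2 shows the jig with its nose to the left (tail at right), and the fish also with its nose left. Next I measure.

```bash
cat > h.py <<'E'
import numpy as np, cv2
def ray(i,uv):
    K,R,t=i["camera_matrix"],i["R"],i["t"]
    d=R.T@(np.linalg.inv(K)@np.array([uv[0],uv[1],1.])); return -R.T@t,d
def pl(i,uv,z):
    o,d=ray(i,uv); return o+d*(z-o[2])/d[2]
def prj(i,X):
    p=i["camera_matrix"]@(i["R"]@np.array(X)+i["t"]); return p[:2]/p[2]
def cnts(m,amin=30):
    c,_=cv2.findContours(m.astype(np.uint8),cv2.RETR_EXTERNAL,cv2.CHAIN_APPROX_NONE)
    return [k for k in c if cv2.contourArea(k)>=amin]
def plc(i,c,z): return np.array([pl(i,p,z)[:2] for p in c.reshape(-1,2)])
E
python3 - <<'E'
from h import *
from workcell import bot
i=bot.camera_info("top"); im=cv2.imread("pics/top0.png"); hsv=cv2.cvtColor(im,cv2.COLOR_BGR2HSV)
H,S,V=[hsv[...,k].astype(int) for k in range(3)]
def rep(name,m,box,z):
    mm=np.zeros(m.shape,bool);x0,y0,x1,y1=box;mm[y0:y1,x0:x1]=m[y0:y1,x0:x1]
    for c in cnts(mm):
        P=plc(i,c,z).astype(np.float32)*1000
        (cx,cy),r=cv2.minEnclosingCircle(P)
        print(name,"px",c.reshape(-1,2).mean(0).round(),"circ",round(cx),round(cy),"d",round(2*r,1),"bbox",P.min(0).round(),P.max(0).round(),"rect",cv2.minAreaRect(P))
rep("ring",(V>180)&(S<50),(190,240,235,290),.017)
rep("spig",(S>120)&(H>15)&(H<35),(170,195,215,235),.019)
rep("racejig",(V>150),(165,190,216,238),.006)
rep("gearjig",(V>150),(135,222,185,275),.008)
rep("pipejig",(V>150),(228,180,280,228),.006)
rep("collar",(H>100)&(H<120)&(S>130),(228,180,280,228),.024)
rep("pipe",(S>90)&((H<18)|(H>170)),(232,230,270,270),.062)
rep("gear",(S>50)&((H<20)|(H>170))&(V<150),(285,235,328,275),.016)
rep("pins",(S>120)&(H>12)&(H<35),(318,145,425,210),.018)
rep("handle",(S>150)&((H<8)|(H>172)),(480,235,540,260),.082)
print(V[255,375],S[255,375],V[275,375],S[275,375],V[262,340],V[255,365])
E
```

```text
ring px [213. 267.] circ 463 241 d 63.2 bbox [433. 210.] [493. 272.] rect ((462.91632080078125, 240.9948272705078), (61.57637405395508, 61.008724212646484), 65.14553833007812)
spig px [191. 214.] circ 574 292 d 27.2 bbox [561. 279.] [587. 305.] rect ((573.798095703125, 291.57220458984375), (24.815479278564453, 23.734214782714844), 46.04044723510742)
racejig px [172. 232.] circ 537 334 d 37.7 bbox [526. 318.] [550. 349.] rect ((536.5414428710938, 334.358154296875), (37.25070571899414, 10.41169261932373), 46.27545928955078)
racejig px [192. 215.] circ 575 294 d 94.5 bbox [529. 247.] [621. 341.] rect ((574.708984375, 293.96221923828125), (92.2410659790039, 92.38488006591797), 2.256601572036743)
gearjig px [159. 248.] circ 505 358 d 96.9 bbox [458. 312.] [550. 404.] rect ((502.6080627441406, 357.92437744140625), (91.1863021850586, 92.71316528320312), 46.766902923583984)
gearjig px [179. 227.] circ 544 322 d 40.4 bbox [530. 307.] [559. 336.] rect ((544.3872680664062, 321.89532470703125), (29.328262329101562, 27.778888702392578), 2.7747855186462402)
pipejig px [254. 204.] circ 600 161 d 93
[... 160 characters left out ...]
c 598 161 d 64.6 bbox [567. 130.] [630. 192.] rect ((598.460205078125, 161.25437927246094), (62.8614616394043, 61.396888732910156), 1.291316032409668)
pipe px [251. 248.] circ 495 155 d 46.5 bbox [474. 134.] [516. 178.] rect ((496.0979919433594, 155.16790771484375), (46.0344123840332, 39.47365951538086), 59.601436614990234)
gear px [307. 259.] circ 485 47 d 51.4 bbox [463.  22.] [499.  72.] rect ((480.0620422363281, 47.14501953125), (33.792930603027344, 49.841224670410156), 7.122541904449463)
handle px [510. 246.] circ 501 -355 d 93.4 bbox [ 490. -402.] [ 511. -309.] rect ((501.5202331542969, -355.3470153808594), (18.459468841552734, 93.11344146728516), 3.39107608795166)
138 15 130 8 134 182
```

```bash
python3 - <<'E'
from h import *
from workcell import bot
i=bot.camera_info("top"); im=cv2.imread("pics/top0.png"); hsv=cv2.cvtColor(im,cv2.COLOR_BGR2HSV)
H,S,V=[hsv[...,k].astype(int) for k in range(3)]
m=np.zeros(S.shape,bool);m[145:210,318:425]=((S>90)&(H>12)&(H<35))[145:210,318:425]
pts=[]
for c in cnts(m,2):
    uv=c.reshape(-1,2).mean(0);p=pl(i,uv,.018)*1000;print("pin",uv.round(),p.round(1),cv2.contourArea(c)); pts.append(p[:2])
P=np.array(pts)
if len(P)==6:
    print("mean",P.mean(0))
for n,uv in dict(nose=(347.4,255.3),wt=(379,240.6),wb=(380.6,268.2),tail=(429,267.6)).items(): print(n,(pl(i,uv,.008)*1000).round(1))
for n,(u,v) in dict(gear=(300,255),bg=(330,240),gear2=(312,262),fish=(370,255),fish2=(395,250),bg2=(395,285)).items(): print(n,H[v,u],S[v,u],V[v,u],im[v,u])
bl=cv2.GaussianBlur(im,(3,3),0).astype(int)
m=np.zeros(S.shape,bool);m[230:280,284:330]=(bl[...,2]-bl[...,0]>18)[230:280,284:330]
m=cv2.morphologyEx(m.astype(np.uint8),cv2.MORPH_OPEN,np.ones((3,3)))
for c in cnts(m):
    Q=plc(i,c,.016).astype(np.float32)*1000;print("gear",cv2.minEnclosingCircle(Q),Q.min(0),Q.max(0))
m=np.zeros(S.shape,bool);m[230:280,335:440]=(bl[...,0]-bl[...,2]>3)[230:280,335:440]
cv2.imwrite("pics/m1.png",cv2.resize(m[230:280,335:440].astype(np.uint8)*255,None,fx=6,fy=6))
E
```

```text
pin [347. 194.] [619.6 -39.5  18. ] 5.5
pin [333. 189.] [630.1  -9.3  18. ] 5.0
pin [396. 181.] [ 649.2 -144.    18. ] 6.5
pin [331. 172.] [666.8  -4.1  18. ] 6.5
pin [342. 164.] [685.5 -29.3  18. ] 8.0
pin [393. 162.] [ 689.4 -137.8   18. ] 8.0
mean [656.74906001 -60.67965617]
nose [489.1 -39.9   8. ]
wt [ 520.9 -106.9    8. ]
wb [ 462.3 -109.5    8. ]
tail [ 464.2 -211.     8. ]
gear 15 56 109 [ 85  97 109]
bg 90 8 127 [127 127 123]
gear2 12 72 120 [ 86 100 120]
fish 103 26 160 [160 153 144]
fish2 105 33 139 [139 130 121]
bg2 70 6 122 [120 122 119]
gear ((488.86279296875, 47.713626861572266), 25.216142654418945) [465.13913  24.11296] [509.47803  70.29424]
```

View pics/m1.png

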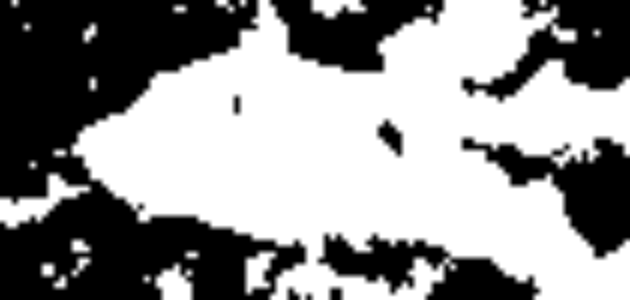

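Emit:
{"fn": "jog_arm", "kwargs": {
  "increments": "40 -5 0 0 0 0 60;40 -10 0 0 0 0 60;40 -10 0 0 0 0 60;40 -15 0 0 0 0 60;40 -15 0 0 0 0 60;40 -20 0 0 0 0 60;30 -30 0 0 0 0 60;10 -40 0 0 0 0 60;0 -40 0 0 0 0 60;0 -40 0 0 0 0 60;0 -40 0 0 0 -0.1 60;0 -40 0 0 0 -0.1 60;0 -40 0 0 0 -0.1 60;0 -40 0 0 0 -0.1 60;0 -40 0 0 0 -0.1 60;0 -40 0 0 0 -0.1 60;0 -40 0 0 0 -0.1 60;0 -40 0 0 0 -0.1 60"
}}

```text
time_s: 1.65
eef_pos: [0.4742, 0.0215, 0.2226]
tool_rot: [0.542, 0.841, -0.0, -0.0]
ft_force: [0.8, -0.5, -0.4]
opening: 0.0598
```

```bash
cat > w.py <<'E'
import sys
from h import *
from workcell import bot
import pickle
def snap(name,cam="wrist"):
    i=bot.camera_info(cam); im=bot.snapshot(cam)[:,:,::-1].copy()
    cv2.imwrite(f"pics/{name}.png",im); pickle.dump(i,open(f"pics/{name}.pkl","wb")); return i,im
if __name__=="__main__":
    s=bot.observe();print(s["time_s"],s["eef_pos"].round(4),s["tool_rot"].round(4),s["qpos"].round(2),s["ft_force"].round(1),s["opening"])
    snap(sys.argv[1],*(sys.argv[2:3]))
E
python3 w.py w1
```

```text
1.65 [0.4742 0.0215 0.2226] [ 0.5415  0.8407 -0.     -0.    ] [-0.1   0.18  1.77 -0.    1.19 -0.53] [ 0.8 -0.5 -0.4] 0.059817434923600706
```

View pics/w1.png

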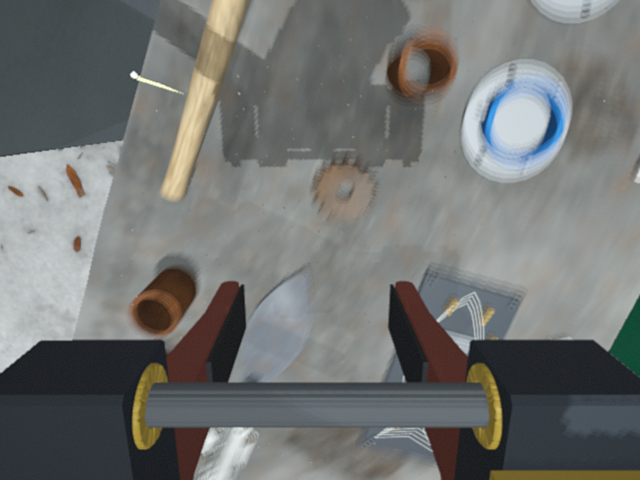

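Emit:
{"fn": "jog_arm", "kwargs": {
  "increments": "3 -40 0 0 0 -0.037 60;3 -40 0 0 0 -0.037 60;3 -40 0 0 0 -0.037 60;3 -40 0 0 0 -0.037 60;3 -40 0 0 0 -0.037 60;3 -40 0 0 0 -0.037 60;3 -40 0 0 0 -0.037 60;3 -40 0 0 0 -0.037 60;3 -40 0 0 0 -0.037 60;2 -45 0 0 0 -0.034 60;0 0 0 0 0 0 60;0 0 0 0 0 0 60"
}}

```text
out of range
```

Emit:
{"fn": "jog_arm", "kwargs": {
  "increments": "3 -40 0 0 0 -0.037 60;3 -40 0 0 0 -0.037 60;3 -40 0 0 0 -0.037 60;3 -40 0 0 0 -0.037 60;3 -40 0 0 0 -0.037 60;3 -40 0 0 0 -0.037 60;3 -40 0 0 0 -0.037 60;3 -40 0 0 0 -0.037 60;3 -40 0 0 0 -0.037 60;2 -40 0 0 0 -0.034 60;0 -5 0 0 0 0 60;0 0 0 0 0 0 60;0 0 0 0 0 0 60"
}}

```text
time_s: 2.78
eef_pos: [0.5033, -0.381, 0.2219]
tool_rot: [0.684, 0.729, 0.0, -0.001]
ft_force: [-0.5, 0.1, -0.4]
opening: 0.0599
```

```bash
python3 w.py w2
```

```text
2.7833 [ 0.5033 -0.381   0.2219] [ 6.842e-01  7.293e-01  2.000e-04 -1.000e-03] [-0.76  0.41  1.44  0.    1.3  -0.82] [-0.5  0.1 -0.4] 0.05992552391661181
```

View pics/w2.png

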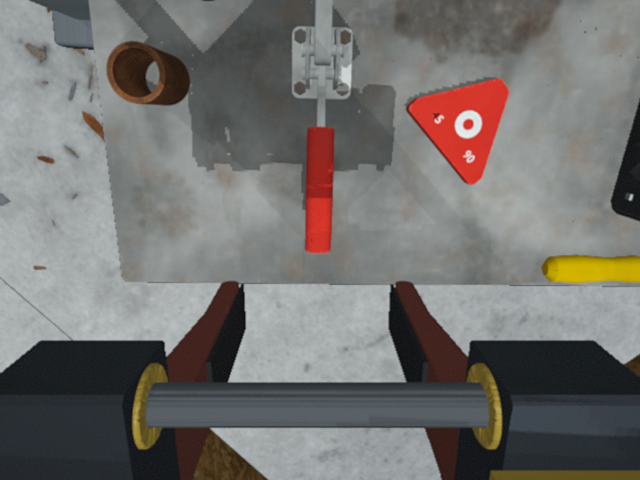

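The handle lies centred between the fingers: its end is at (319,250) and its near end at (320,128).

```bash
python3 - <<'E'
from h import *;import pickle
i=pickle.load(open("pics/w2.pkl","rb"))
for uv in((318.5,251),(320.5,127),(306,200),(332,200)): print(uv,(pl(i,uv,.082)*1000).round(1))
for uv in((297,27),(348,27),(298,96),(347,96)): print("foot",uv,(pl(i,uv,.003)*1000).round(1))
E
```

```text
(318.5, 251) [ 505.2 -402.2   82. ]
(320.5, 127) [ 500.8 -312.5   82. ]
(306, 200) [ 493.7 -364.1   82. ]
(332, 200) [ 512.5 -362.9   82. ]
foot (297, 27) [ 477.1 -237.     3. ]
foot (348, 27) [ 518.7 -234.4    3. ]
foot (298, 96) [ 480.7 -290.4    3. ]
foot (347, 96) [ 522.3 -287.8    3. ]
```

Emit:
{"fn": "jog_arm", "kwargs": {
  "increments": "0 -2 -35 0 0 0 60;0 0 -40 0 0 0 60;0 0 -40 0 0 0 60;0 0 -40 0 0 0 60;1 0 -16 0 0 0 60;0 0 0 0 0 0 40;0 0 0 0 0 0 15;0 0 0 0 0 0 0;0 0 0 0 0 0 0;0 0 0 0 0 0 0;0 0 0 0 0 0 0;0 0 0 0 0 0 0"
}}

```text
time_s: 3.83
eef_pos: [0.5045, -0.3843, 0.053]
tool_rot: [0.684, 0.729, -0.001, 0.0]
ft_force: [-2.1, 0.6, 6.1]
opening: 0.0195
```

Emit:
{"fn": "jog_arm", "kwargs": {
  "increments": "0 2.5 5.5 0 0 0 0;0 2.7 5.5 0 0 0 0;-0.5 3 5.2 0 0 0 0;0 3.1 5.2 0 0 0 0;-0.5 3.6 4.9 0 0 0 0;0 3.7 4.8 0 0 0 0;0 0 0 0 0 0 0"
}}

```text
time_s: 4.42
eef_pos: [0.5038, -0.3653, 0.0835]
tool_rot: [0.684, 0.729, -0.0, 0.001]
ft_force: [-2.3, -1.5, 0.8]
opening: 0.0196
```

```bash
python3 w.py s3 scene; python3 -c "
import cv2
s=cv2.imread('pics/s3.png');cv2.imwrite('pics/s3c.png',cv2.resize(s[150:400,340:600],None,fx=2.3,fy=2.3))"
```

```text
4.4167 [ 0.5038 -0.3653  0.0835] [ 6.842e-01  7.293e-01 -3.000e-04  5.000e-04] [-0.74  0.54  1.6  -0.    1.   -0.8 ] [-2.3 -1.5  0.8] 0.019632452591253558
```

View pics/s3c.png

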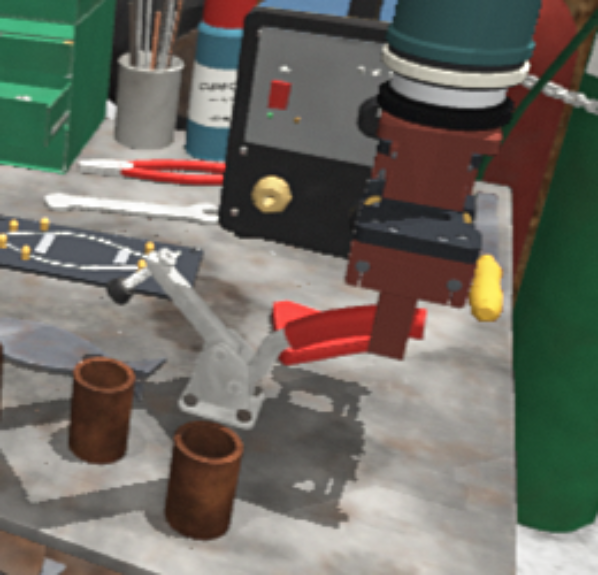

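The clamp arm is about halfway up and the grip holds. I continue along the arc.

Emit:
{"fn": "jog_arm", "kwargs": {
  "increments": "-0.5 4 4.5 0 0 0 0;0 4.2 4.5 0 0 0 0;-0.5 4.4 4.1 0 0 0 0;0 4.6 4 0 0 0 0;-0.5 4.8 3.7 0 0 0 0;0 5 3.5 0 0 0 0;0 1.5 1.2 0 0 0 0;0 0 0 0 0 0 0;0 0 0 0 0 0 0"
}}

```text
time_s: 5.22
eef_pos: [0.5026, -0.337, 0.1081]
tool_rot: [0.684, 0.729, 0.0, 0.0]
ft_force: [0.7, -5.2, -6.7]
opening: 0.0196
```

```bash
python3 w.py s4 scene; python3 -c "
import cv2
s=cv2.imread('pics/s4.png');cv2.imwrite('pics/s4c.png',cv2.resize(s[150:400,340:600],None,fx=2.3,fy=2.3))"
```

```text
5.2167 [ 0.5026 -0.337   0.1081] [6.842e-01 7.293e-01 0.000e+00 4.000e-04] [-0.7   0.49  1.62 -0.    1.03 -0.77] [ 0.7 -5.2 -6.7] 0.01956995617623816
```

View pics/s4c.png

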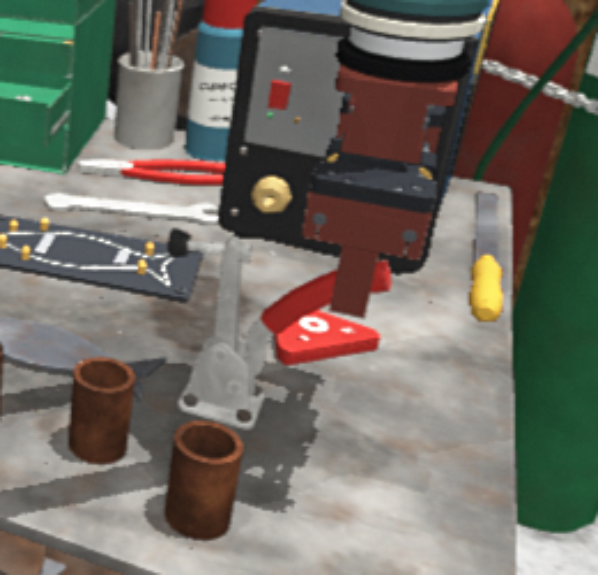

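Emit:
{"fn": "jog_arm", "kwargs": {
  "increments": "0 2.5 1.5 0 0 0 0;0 2.5 1.5 0 0 0 0;0 0 0 0 0 0 0"
}}

```text
time_s: 5.52
eef_pos: [0.5025, -0.3354, 0.1092]
tool_rot: [0.684, 0.73, -0.002, 0.002]
ft_force: [3.1, -18.5, -26.8]
opening: 0.0199
```

Emit:
{"fn": "jog_arm", "kwargs": {
  "increments": "0 -4 -3 0 0 0 0;0 0 0 0 0 0 30;0 0 0 0 0 0 60;0 0 0 0 0 0 60;0 0 40 0 0 0 60;0 0 40 0 0 0 60;0 0 40 0 0 0 85;0 40 10 0 0 0 85;0 40 0 0 0 0 85;0 40 0 0 0 0 85;0 20 0 0 0 0 85;0 0 0 0 0 0 85;0 0 0 0 0 0 85"
}}

```text
time_s: 6.6
eef_pos: [0.502, -0.1942, 0.2387]
tool_rot: [0.683, 0.73, -0.0, 0.0]
ft_force: [0.4, -0.6, 0.2]
opening: 0.0848
```

```bash
python3 w.py w5;python3 w.py s5 scene; python3 -c "
import cv2
s=cv2.imread('pics/s5.png');cv2.imwrite('pics/s5c.png',cv2.resize(s[150:400,340:600],None,fx=2.3,fy=2.3))"
```

```text
6.6 [ 0.502  -0.1942  0.2387] [ 0.6831  0.7304 -0.      0.    ] [-0.5   0.26  1.62 -0.    1.26 -0.56] [ 0.4 -0.6  0.2] 0.0847946087473158
6.65 [ 0.5023 -0.1955  0.2386] [ 6.836e-01  7.299e-01 -1.000e-04  3.000e-04] [-0.5   0.26  1.62 -0.    1.26 -0.56] [ 0.2 -0.4 -0.8] 0.08500974302409904
```

View pics/s5c.png

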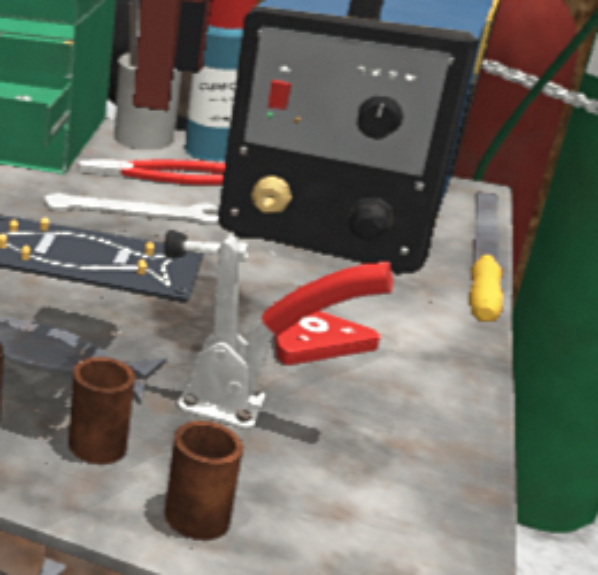

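View pics/w5.png

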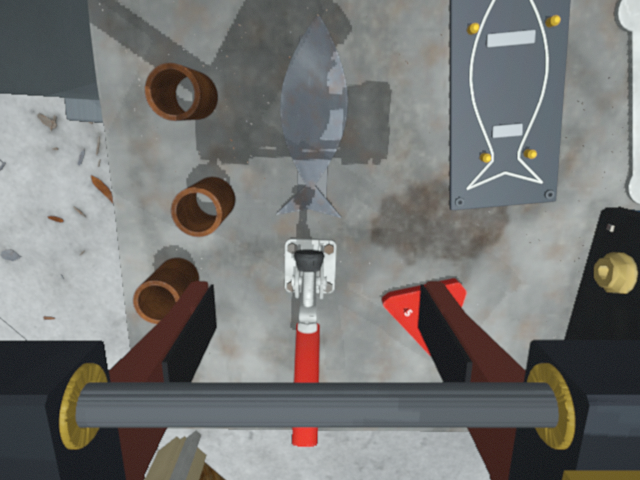

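The clamp arm is fully up, with the spindle level. The fish is in view: nose at (319,14), belly edges at (282,112) and (347,108), tail tips at (278,216) and (340,217). I measure it, along with the pins.

```bash
python3 - <<'E'
from h import *;import pickle
i=pickle.load(open("pics/w5.pkl","rb"))
for n,uv in dict(nose=(319,14),bl=(282,112),br=(347,108),tl=(278,216),tr=(340,217)).items(): print(n,uv,(pl(i,uv,.008)*1000).round(1))
for uv in((474,29),(555,20),(487,158),(532,155)): print("pin",uv,(pl(i,uv,.018)*1000).round(1))
im=cv2.imread("pics/w5.png");cv2.imwrite("pics/w5c.png",cv2.resize(im[0:240,230:600],None,fx=2.1,fy=2.1,interpolation=cv2.INTER_CUBIC))
E
```

```text
nose (319, 14) [492.7 -37.7   8. ]
bl (282, 112) [ 465.3 -118.2    8. ]
br (347, 108) [ 522.5 -111.     8. ]
tl (278, 216) [ 465.6 -213.2    8. ]
tr (340, 217) [ 524.5 -210.2    8. ]
pin (474, 29) [620.5 -42.3  18. ]
pin (555, 20) [685.4 -31.3  18. ]
pin (487, 158) [ 650.  -145.2   18. ]
pin (532, 155) [ 689.4 -140.    18. ]
```

View pics/w5c.png

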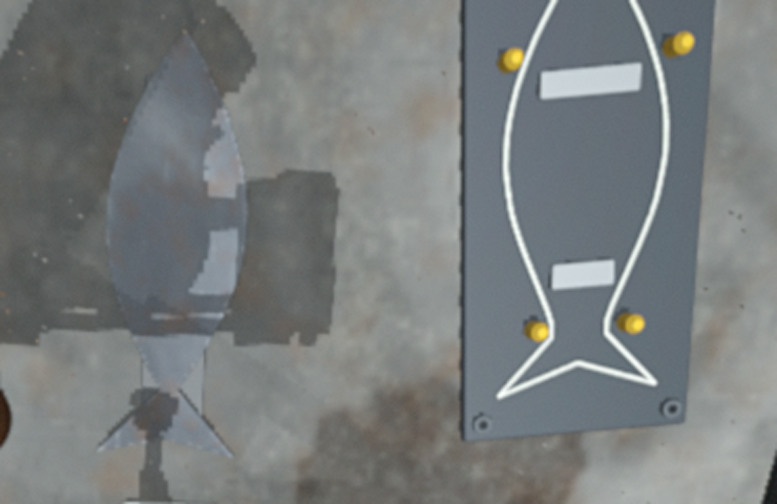

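Emit:
{"fn": "jog_arm", "kwargs": {
  "increments": "-4 40 0 0 0 -0.035 86;-4 40 0 0 0 0 86;0 0 -40 0 0 0 86;0 0 -40 0 0 0 86;0 0 -40 0 0 0 86;0 0 -40 0 0 0 86;0 0 -40 0 0 0 86;0 0 -20 0 0 0 86;0 0 -10 0 0 0 86;0 0 0 0 0 0 86;0 0 0 0 0 0 86"
}}

```text
time_s: 7.62
eef_pos: [0.4948, -0.1165, 0.0084]
tool_rot: [0.697, 0.717, -0.0, 0.0]
ft_force: [0.5, 0.4, 0.8]
opening: 0.0862
```

```bash
python3 w.py w6;
```

```text
7.6167 [ 0.4948 -0.1165  0.0084] [ 0.6971  0.7169 -0.      0.    ] [-0.37  0.53  1.91 -0.    0.7  -0.4 ] [0.5 0.4 0.8] 0.08623205660902071
```

View pics/w6.png

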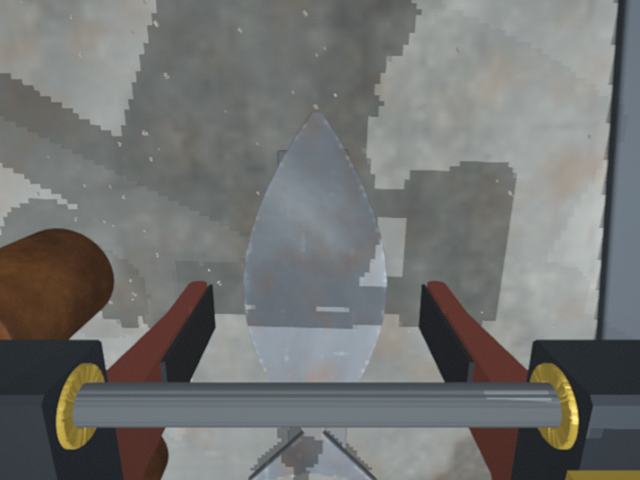

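```bash
python3 - <<'E'
from h import *;import pickle
i=pickle.load(open("pics/w6.pkl","rb"))
for n,uv in dict(nose=(317,111),l=(245,280),r=(386,280)).items(): print(n,uv,(pl(i,uv,.008)*1000).round(1))
print(prj(i,(.4948,-.1165,.0084)))
E
```

```text
nose (317, 111) [492.1 -38.5   8. ]
l (245, 280) [ 464.4 -105.7    8. ]
r (386, 280) [ 522.3 -104.1    8. ]
[318.19846201 306.265733  ]
```

Emit:
{"fn": "jog_arm", "kwargs": {
  "increments": "0 2 -4 0 0 0 86;0 0 -2 0 0 0 86;0 0 0 0 0 0 86;0 0 0 0 0 0 86"
}}

```text
time_s: 8.0
eef_pos: [0.4946, -0.1136, 0.0029]
tool_rot: [0.697, 0.717, 0.0, 0.0]
ft_force: [0.1, 0.3, 0.8]
opening: 0.086
```

Emit:
{"fn": "jog_arm", "kwargs": {
  "increments": "0 0 -1 0 0 0 70;0 0 0 0 0 0 60;0 0 0 0 0 0 50;0 0 0 0 0 0 50;0 0 0 0 0 0 45;0 0 0 0 0 0 45;0 0 0 0 0 0 45"
}}

```text
time_s: 8.58
eef_pos: [0.4942, -0.1135, 0.0012]
tool_rot: [0.697, 0.717, -0.0, -0.0]
ft_force: [-0.6, 0.1, 0.4]
opening: 0.0586
```

Emit:
{"fn": "jog_arm", "kwargs": {
  "increments": "0 0 5 0 0 0 40;0 0 15 0 0 0 40;0 0 30 0 0 0 40;0 0 30 0 0 0 40;0 0 0 0 0 0 40;0 0 0 0 0 0 40;0 0 0 0 0 0 40"
}}

```text
time_s: 9.17
eef_pos: [0.4936, -0.1134, 0.0808]
tool_rot: [0.697, 0.717, -0.0, -0.0]
ft_force: [-1.3, 0.1, -3.0]
opening: 0.0582
```

```bash
python3 w.py w7;
```

```text
9.1667 [ 0.4936 -0.1134  0.0808] [ 6.968e-01  7.173e-01 -2.000e-04 -4.000e-04] [-0.36  0.41  1.86 -0.    0.87 -0.39] [-1.3  0.1 -3. ] 0.05824090885528455
```

View pics/w7.png

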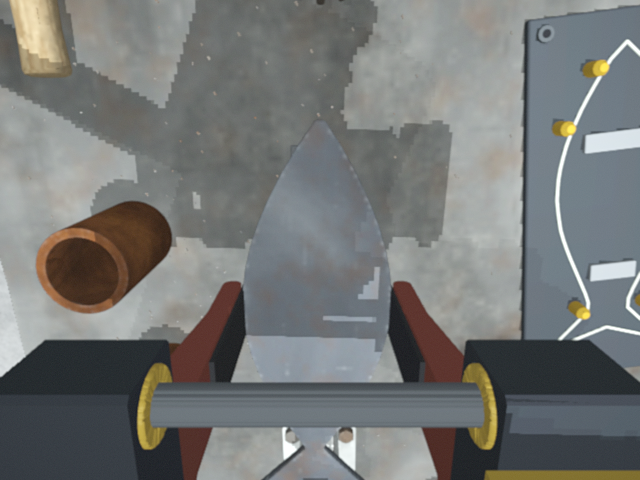

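```bash
python3 - <<'E'
from h import *;import pickle
i=pickle.load(open("pics/w7.pkl","rb"))
for z in(.080,.084,.0876,.092): print(z,(pl(i,(321,121),z)*1000).round(1)-np.array([493.6,-113.4,0]))
E
```

```text
0.08 [-1.2 74.6 80. ]
0.084 [-1.2 74.7 84. ]
0.0876 [-1.2 74.7 87.6]
0.092 [-1.3 74.8 92. ]
```

```bash
python3 - <<'E'
from h import *
from workcell import bot
i=bot.camera_info("top")
for uv in((327,126),(327,85),(324,60),(418,128),(414,90)):
    print(uv,[(pl(i,uv,z)*1000).round()[:2].tolist() for z in(0,.05,.1,.15,.2)])
s=bot.camera_info("scene")
for uv in((371,218),(389,180),(391,133),(262,183)):
    print(uv,[(pl(s,uv,z)*1000).round()[:2].tolist() for z in(0,.05,.1,.15,.2)])
im=cv2.imread("pics/scene0.png");cv2.imwrite("pics/s0c.png",cv2.resize(im[110:290,240:440],None,fx=3.3,fy=3.3))
E
```

```text
(327, 126) [[778.0, 4.0], [758.0, 5.0], [738.0, 5.0], [719.0, 6.0], [699.0, 7.0]]
(327, 85) [[875.0, 4.0], [850.0, 5.0], [826.0, 6.0], [801.0, 6.0], [777.0, 7.0]]
(324, 60) [[935.0, 12.0], [908.0, 12.0], [880.0, 12.0], [853.0, 12.0], [825.0, 13.0]]
(418, 128) [[774.0, -197.0], [755.0, -187.0], [735.0, -177.0], [715.0, -166.0], [696.0, -156.0]]
(414, 90) [[864.0, -190.0], [840.0, -180.0], [816.0, -170.0], [792.0, -160.0], [768.0, -150.0]]
(371, 218) [[887.0, 22.0], [774.0, -22.0], [661.0, -67.0], [548.0, -111.0], [435.0, -156.0]]
(389, 180) [[1234.0, 102.0], [1083.0, 49.0], [932.0, -4.0], [782.0, -57.0], [631.0, -110.0]]
(391, 133) [[1968.0, 372.0], [1737.0, 290.0], [1507.0, 207.0], [1277.0, 125.0], [1047.0, 42.0]]
(262, 183) [[981.0, 455.0], [858.0, 364.0], [735.0, 273.0], [612.0, 181.0], [488.0, 90.0]]
```

View pics/s0c.png

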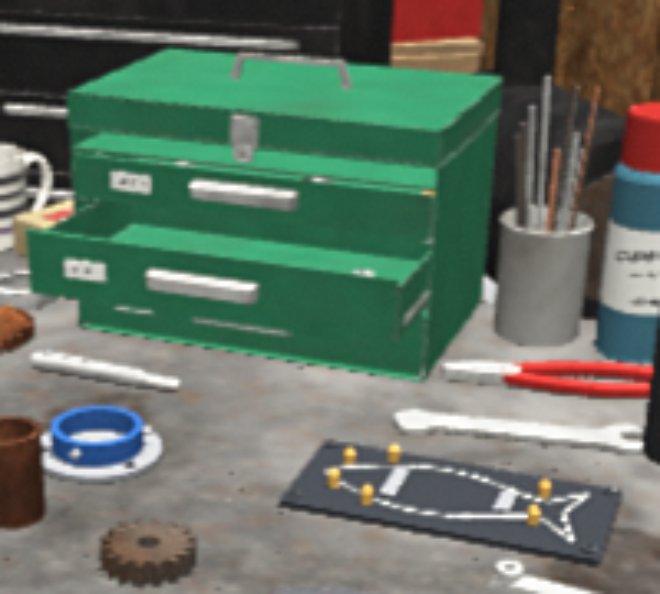

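Emit:
{"fn": "jog_arm", "kwargs": {
  "increments": "33 8 0 0 0 0 40;33 8 0 0 0 0.05 40;33 8 0 0 0 0.077 40;33 8 0 0 0 0 40;33 8 0 0 0 0 40;0 0 0 0 0 0 40;0 0 0 0 0 0 40;0 0 0 0 0 0 40"
}}

```text
time_s: 9.88
eef_pos: [0.6571, -0.0732, 0.0789]
tool_rot: [0.65, 0.76, -0.001, -0.002]
ft_force: [-0.4, -0.2, -2.8]
opening: 0.0584
```

```bash
python3 w.py w8;
```

```text
9.8833 [ 0.6571 -0.0732  0.0789] [ 0.6497  0.7602 -0.0013 -0.0021] [-0.22  0.59  1.5  -0.    1.05 -0.37] [-0.4 -0.2 -2.8] 0.05836725128294308
```

View pics/w8.png

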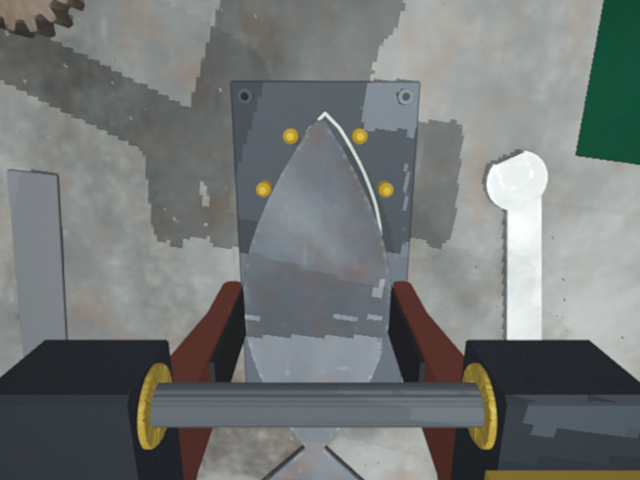

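The four nose pins are at (291,136), (360,136), (264,189) and (386,189), with the fish nose near (322,119). I compute the offset.

```bash
python3 - <<'E'
from h import *;import pickle
i=pickle.load(open("pics/w8.pkl","rb"))
a=[(pl(i,uv,.018)*1000)[:2] for uv in((291,136),(360,136),(264,189),(386,189))]
print(np.round(a,1))
m1=(a[0]+a[1])/2;m2=(a[2]+a[3])/2
for th in (np.arctan2(*(a[1]-a[0])[::-1]),np.arctan2(*(a[3]-a[2])[::-1])): print(np.degrees(th))
th=np.radians(8.96);u=np.array([-np.sin(th),np.cos(th)])
o1=m1-78*u;o2=m2-50*u;print("jig",o1,o2)
n=(pl(i,(321.5,119),.086)*1000)[:2];print("nose",n,"fish origin",n-86*u)
# top edges fish belly
for uv in((246,290),(388,290)): print((pl(i,uv,.086)*1000).round(1))
E
```

```text
[[632.9  -9.9]
 [667.7  -4.4]
 [622.5 -39.2]
 [686.3 -29.1]]
8.966056791801947
9.003561108760977
jig [662.46693349 -84.15699869] [662.23563137 -83.50834365]
nose [646.48168521   1.54398578] fish origin [659.87574579 -83.40658303]
[627.4 -67.3  86. ]
[682.7 -58.5  86. ]
```

Emit:
{"fn": "jog_arm", "kwargs": {
  "increments": "2.8 0 -25 0 0 0 40;0 0 -25 0 0 0 40;0 0 -7 0 0 0 40;0 0 0 0 0 0 40;0 0 0 0 0 0 40;0 0 0 0 0 0 40"
}}

```text
time_s: 10.43
eef_pos: [0.6625, -0.074, 0.0254]
tool_rot: [0.65, 0.76, 0.0, 0.001]
ft_force: [-0.5, 0.4, -2.6]
opening: 0.0583
```

```bash
python3 w.py w9;
```

```text
10.4333 [ 0.6625 -0.074   0.0254] [6.500e-01 7.599e-01 3.000e-04 6.000e-04] [-0.21  0.66  1.53 -0.    0.95 -0.37] [-0.5  0.4 -2.6] 0.05826547264288724
```

View pics/w9.png

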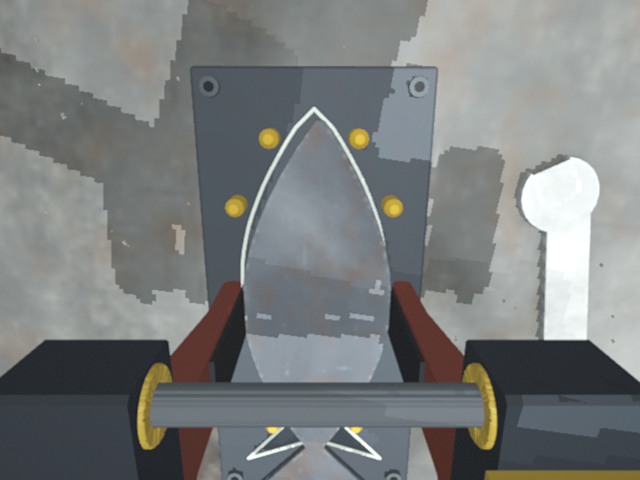

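```bash
python3 - <<'E'
from h import *;import pickle
i=pickle.load(open("pics/w9.pkl","rb"))
a=[(pl(i,uv,.018)*1000)[:2] for uv in((269,139),(359,139),(235,207),(393,207),(273,428),(356,428))]
m1=(a[0]+a[1])/2;m2=(a[2]+a[3])/2;m3=(a[4]+a[5])/2
for k in (0,2,4): d=a[k+1]-a[k];print(np.degrees(np.arctan2(d[1],d[0])),np.hypot(*d))
th=np.radians(8.9);u=np.array([-np.sin(th),np.cos(th)])
print("jig",m1-78*u,m2-50*u,m3+58*u)
for z in (.028,.032):
  n=(pl(i,(318.5,121),z)*1000)[:2];print("nose",n,"fish origin",n-86*u)
  l,r=[(pl(i,uv,z)*1000)[:2] for uv in((246,290),(389,290))];print(l,r,(l+r)/2)
E
```

```text
8.906739825462607 35.02058767521602
8.901882789517593 64.3217958781301
8.882449115702286 39.76118483212271
jig [662.42884391 -84.30263469] [662.23370961 -83.32910234] [662.30235449 -83.38186787]
nose [ 6.50963057e+02 -1.30517263e-01] fish origin [664.26815056 -85.09506572]
[632.21325424 -70.02629608] [689.56281682 -61.05040411] [660.88803553 -65.53835009]
nose [ 6.50933714e+02 -6.30839334e-02] fish origin [664.23880763 -85.02763239]
[632.65526994 -68.20172543] [688.56309944 -59.45148193] [660.60918469 -63.82660368]
```

Emit:
{"fn": "jog_arm", "kwargs": {
  "increments": "-1.8 1.4 0 0 0 0 40;0 0 -6 0 0 0 40;0 0 -6 0 0 0 40;0 0 -4 0 0 0 40;0 0 0 0 0 0 40;0 0 0 0 0 0 40"
}}

```text
time_s: 10.98
eef_pos: [0.6601, -0.0721, 0.0078]
tool_rot: [0.65, 0.76, -0.0, -0.0]
ft_force: [0.6, 0.5, -1.7]
opening: 0.0578
```

```bash
python3 w.py w10;
```

```text
10.9833 [ 0.6601 -0.0721  0.0078] [ 6.498e-01  7.601e-01 -2.000e-04 -3.000e-04] [-0.21  0.68  1.54 -0.    0.92 -0.37] [ 0.6  0.5 -1.7] 0.05777619721434517
```

View pics/w10.png

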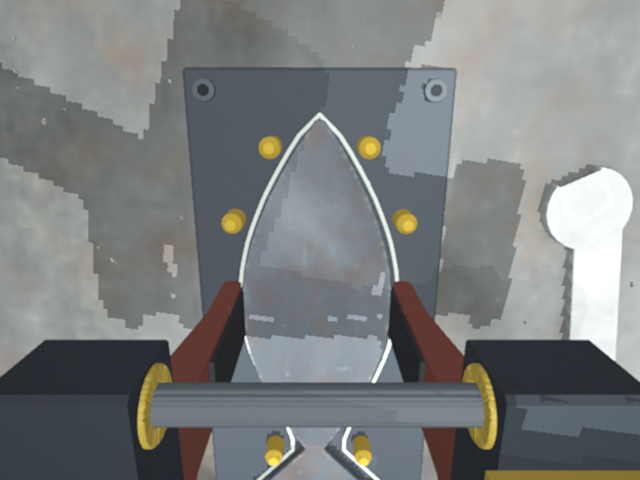

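Emit:
{"fn": "jog_arm", "kwargs": {
  "increments": "0 0 -0.8 0 0 0 40;0 0 0 0 0 0 60;0 0 0 0 0 0 70;0 0 0 0 0 0 76;0 0 0 0 0 0 76;0 0 5 0 0 0 76;0 0 25 0 0 0 76;0 0 35 0 0 0 76;0 0 40 0 0 0 76;0 0 40 0 0 0 76;0 0 0 0 0 0 76;0 0 0 0 0 0 76"
}}

```text
time_s: 12.03
eef_pos: [0.6626, -0.0727, 0.1563]
tool_rot: [0.65, 0.76, 0.002, 0.003]
ft_force: [0.2, -0.1, -1.3]
opening: 0.076
```

```bash
python3 w.py w11;
```

```text
12.0333 [ 0.6626 -0.0727  0.1563] [0.6498 0.7601 0.0017 0.0031] [-0.21  0.51  1.44 -0.    1.19 -0.37] [ 0.2 -0.1 -1.3] 0.07599138958477958
```

View pics/w11.png

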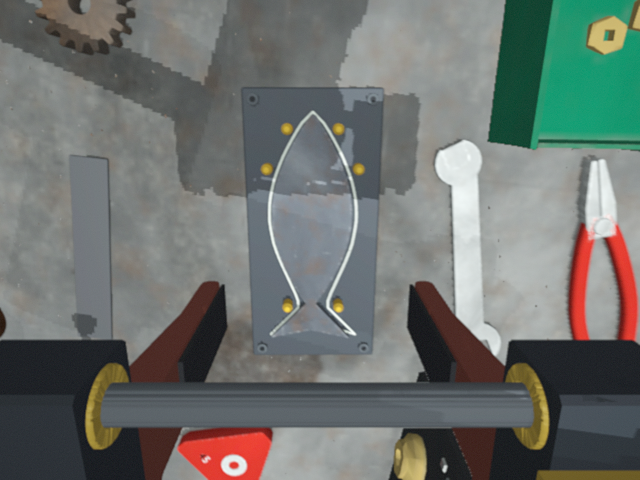

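The fish lies inside its outline between all six pins, nose up-image and flat. Next is the gear.

Emit:
{"fn": "jog_arm", "kwargs": {
  "increments": "-30 15 10 0 0 0 85;-36 20 10 0 0 0 85;-36 20 10 0 0 0 85;-36 20 0 0 0 0 85;-36 18 0 0 0 0 85;0 0 0 0 0 0 85;0 0 0 0 0 0 85;0 0 0 0 0 0 85"
}}

```text
time_s: 12.75
eef_pos: [0.4874, 0.0201, 0.1814]
tool_rot: [0.65, 0.76, -0.0, -0.0]
ft_force: [0.4, 0.3, 1.0]
opening: 0.0851
```

```bash
python3 w.py w12;
```

```text
12.75 [0.4874 0.0201 0.1814] [ 6.497e-01  7.602e-01 -3.000e-04 -3.000e-04] [-0.1   0.24  1.8  -0.    1.1  -0.26] [0.4 0.3 1. ] 0.08513562269875881
```

View pics/w12.png

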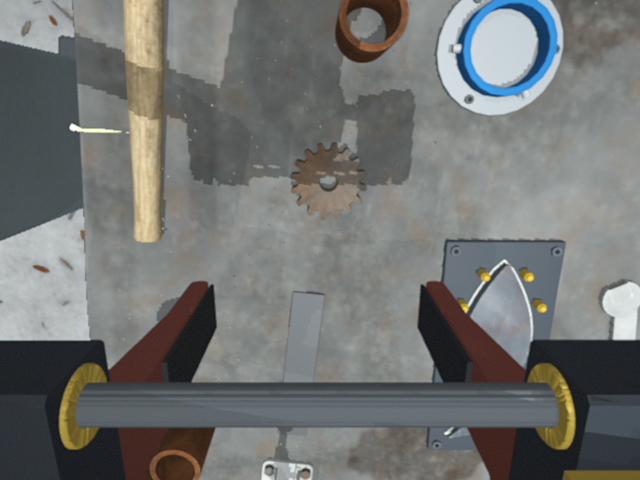

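```bash
python3 - <<'E'
from h import *;import pickle
i=pickle.load(open("pics/w12.pkl","rb"))
im=cv2.imread("pics/w12.png")
cv2.imwrite("pics/w12c.png",cv2.resize(im[130:230,280:380],None,fx=5,fy=5))
print(pl(i,(329.5,180),.016)*1000)
for uv in((291,180),(367,180),(329,142),(329,218)):print(uv,(pl(i,uv,.016)*1000).round(1))
E
```

```text
[491.99933236  49.0059668   16.        ]
(291, 180) [462.6  44.4  16. ]
(367, 180) [520.6  53.5  16. ]
(329, 142) [486.9  77.3  16. ]
(329, 218) [496.6  19.1  16. ]
```

View pics/w12c.png

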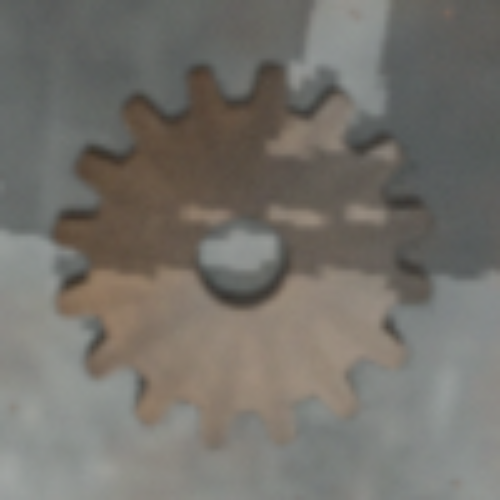

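Emit:
{"fn": "jog_arm", "kwargs": {
  "increments": "4 28 -30 0 0 0 86;0 0 -40 0 0 0 86;0 0 -40 0 0 0 86;0 0 -40 0 0 0 86;0 0 -18 0 0 0 86;0 0 -5 0 0 0 86;0 0 0 0 0 0 86;0 0 0 0 0 0 86"
}}

```text
time_s: 13.47
eef_pos: [0.4929, 0.0477, 0.0093]
tool_rot: [0.65, 0.76, 0.0, 0.0]
ft_force: [-0.2, 0.6, -0.4]
opening: 0.0858
```

```bash
python3 w.py w13;
```

```text
13.4667 [0.4929 0.0477 0.0093] [6.501e-01 7.598e-01 2.000e-04 3.000e-04] [-0.04  0.52  1.94 -0.    0.68 -0.2 ] [-0.2  0.6 -0.4] 0.08575475067018644
```

View pics/w13.png

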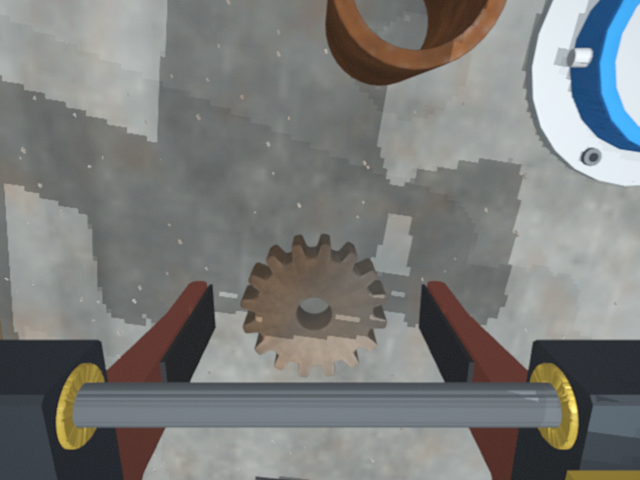

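Emit:
{"fn": "jog_arm", "kwargs": {
  "increments": "0 0 -1.5 0 0 0 70;0 0 0 0 0 0 60;0 0 0 0 0 0 50;0 0 0 0 0 0 45;0 0 0 0 0 0 45;0 0 0 0 0 0 45;0 0 10 0 0 0 45;0 0 30 0 0 0 45;0 0 35 0 0 0 45;0 0 0 0 0 0 45;0 0 0 0 0 0 45"
}}

```text
time_s: 14.43
eef_pos: [0.493, 0.0481, 0.0845]
tool_rot: [0.65, 0.76, 0.001, 0.002]
ft_force: [0.1, 0.2, -2.3]
opening: 0.0578
```

```bash
python3 w.py w14;
```

```text
14.4333 [0.493  0.0481 0.0845] [0.6498 0.7601 0.0014 0.0017] [-0.04  0.39  1.89  0.    0.86 -0.2 ] [ 0.1  0.2 -2.3] 0.05775777471561641
```

View pics/w14.png

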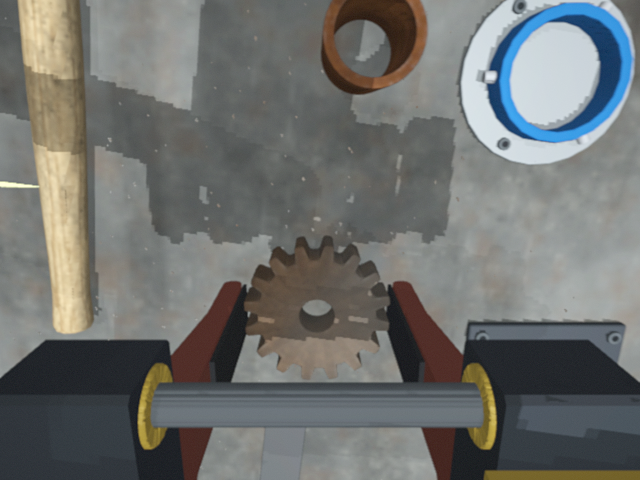

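The gear is held level and centred. Before moving to the jig I check how close the vise is.

```bash
python3 - <<'E'
from h import *
from workcell import bot
i=bot.camera_info("top")
for uv in((106,265),(124,270),(126,330),(106,370),(93,265)):
    print(uv,[(pl(i,uv,z)*1000).round()[:2].tolist() for z in(0,.05,.1,.15,.2)])
t=cv2.imread("pics/top0.png");cv2.imwrite("pics/tv.png",cv2.resize(t[220:420,15:215],None,fx=3,fy=3))
E
```

```text
(106, 265) [[466.0, 472.0], [461.0, 451.0], [456.0, 429.0], [451.0, 407.0], [446.0, 385.0]]
(124, 270) [[456.0, 433.0], [451.0, 413.0], [447.0, 393.0], [443.0, 374.0], [438.0, 354.0]]
(126, 330) [[331.0, 421.0], [332.0, 401.0], [334.0, 382.0], [335.0, 363.0], [337.0, 343.0]]
(106, 370) [[249.0, 457.0], [255.0, 436.0], [260.0, 415.0], [266.0, 393.0], [271.0, 372.0]]
(93, 265) [[466.0, 500.0], [461.0, 477.0], [456.0, 454.0], [451.0, 431.0], [446.0, 408.0]]
```

View pics/tv.png

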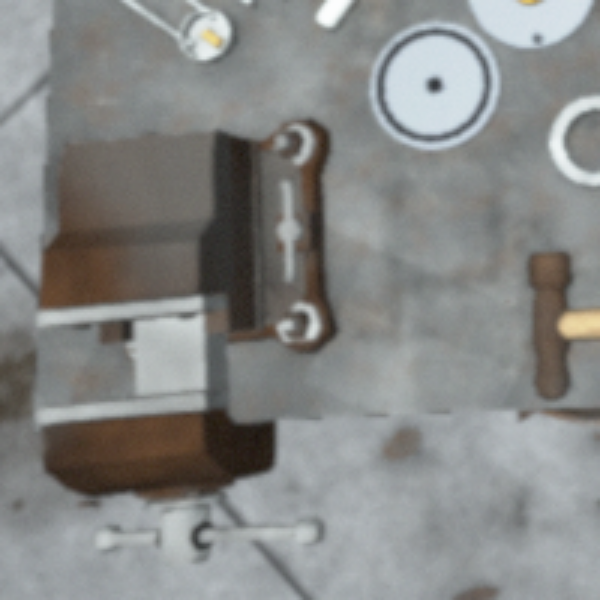

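Emit:
{"fn": "jog_arm", "kwargs": {
  "increments": "0 15 25 0 0 0 45;0 35 25 0 0 0 45;0 40 20 0 0 0 45;0 40 0 0 0 0 45;0 40 0 0 0 0 45;0 30 0 0 0 0 45;0 0 0 0 0 0 45;0 0 0 0 0 0 45"
}}

```text
time_s: 15.15
eef_pos: [0.4899, 0.2452, 0.1486]
tool_rot: [0.649, 0.761, -0.002, -0.001]
ft_force: [-0.6, -1.2, -1.7]
opening: 0.058
```

```bash
python3 w.py w15;
```

```text
15.15 [0.4899 0.2452 0.1486] [ 0.6486  0.7611 -0.0016 -0.0008] [ 0.34  0.37  1.71 -0.    1.07  0.18] [-0.6 -1.2 -1.7] 0.05798781702839348
```

View pics/w15.png

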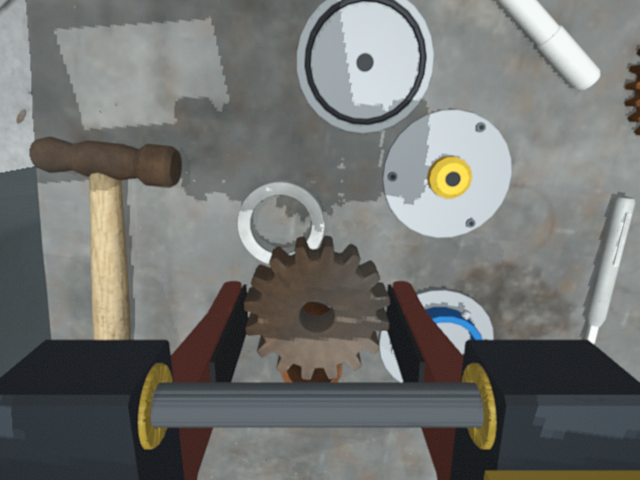

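```bash
python3 - <<'E'
from h import *;import pickle
i=pickle.load(open("pics/w15.pkl","rb"))
im=cv2.imread("pics/w15.png");hsv=cv2.cvtColor(im,cv2.COLOR_BGR2HSV)
print("gearjig",pl(i,(365,62),.006)*1000,"outer", [(pl(i,uv,.006)*1000).round(1) for uv in((297,63),(433,63))])
print("spig",pl(i,(451.5,177),.019)*1000,pl(i,(448,174),.006)*1000)
print("ring",pl(i,(282,223),.017)*1000,pl(i,(239,222),.017)*1000,pl(i,(326,222),.017)*1000)
E
```

```text
gearjig [503.11142826 358.76781949   6.        ] outer [array([458.5, 351. ,   6. ]), array([548. , 365.3,   6. ])]
spig [574.55556687 294.54512457  19.        ] [575.87994403 295.01753162   6.        ]
ring [464.01821116 243.17023474  17.        ] [433.60897803 239.00404602  17.        ] [494.90568422 248.90531467  17.        ]
```

Emit:
{"fn": "jog_arm", "kwargs": {
  "increments": "4 38 0 0 0 0 45;4 38 0 0 0 0 45;4 37 -10 0 0 0 45;0 0 -40 0 0 0 45;0 0 -40 0 0 0 45;0 0 -20 0 0 0 45;0 0 0 0 0 0 45;0 0 0 0 0 0 45;0 0 0 0 0 0 45"
}}

```text
time_s: 15.95
eef_pos: [0.5045, 0.3566, 0.0413]
tool_rot: [0.65, 0.76, 0.0, 0.0]
ft_force: [-0.6, 0.4, -1.7]
opening: 0.0577
```

```bash
python3 w.py w16;
```

```text
15.95 [0.5045 0.3566 0.0413] [6.504e-01 7.596e-01 4.000e-04 2.000e-04] [ 0.5   0.59  1.64 -0.    0.92  0.35] [-0.6  0.4 -1.7] 0.05766182289210533
```

View pics/w16.png

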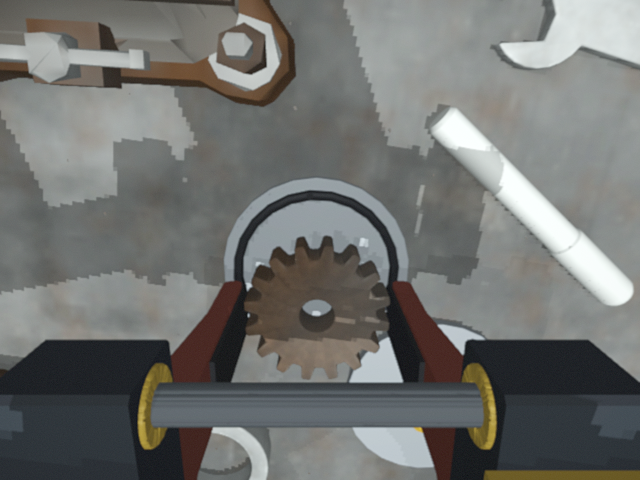

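```bash
python3 - <<'E'
from h import *;import pickle
from scipy.optimize import least_squares
i=pickle.load(open("pics/w16.pkl","rb"));im=cv2.imread("pics/w16.png")
g=cv2.cvtColor(im,cv2.COLOR_BGR2HSV).astype(int)
# dark rim pixels
b=im.astype(int)
m=(b.max(2)<60);m[:185]=0;m[280:]=0;m[:,:235]=0;m[:,400:]=0
top=[(c,np.where(m[:,c])[0].min()) for c in range(250,385,5) if m[:,c].any()]
top=[t for t in top if t[1]<260];print(top)
P=np.array([pl(i,t,.011)[:2]*1000 for t in top])
f=lambda q:np.hypot(P[:,0]-q[0],P[:,1]-q[1])-q[2]
r=least_squares(f,[503,358,38]);print("rim outer circle",r.x,np.abs(r.fun).max())
r=least_squares(lambda q:np.hypot(P[:,0]-q[0],P[:,1]-q[1])-38,[503,358]);print(r.x)
for uv in((316,178),):print(pl(i,uv,.006)*1000)
print("gear",[(pl(i,uv,z)*1000).round(1) for uv,z in(((317,314),.0493),((243,307),.0493),((390,307),.0493))])
E
```

```text
[(250, np.int64(223)), (255, np.int64(217)), (260, np.int64(212)), (265, np.int64(208)), (270, np.int64(204)), (275, np.int64(202)), (280, np.int64(199)), (285, np.int64(197)), (290, np.int64(195)), (295, np.int64(194)), (300, np.int64(193)), (305, np.int64(192)), (310, np.int64(191)), (315, np.int64(191)), (320, np.int64(192)), (325, np.int64(192)), (330, np.int64(192)), (335, np.int64(193)), (340, np.int64(195)), (345, np.int64(197)), (350, np.int64(198)), (355, np.int64(201)), (360, np.int64(204)), (365, np.int64(207)), (370, np.int64(211)), (375, np.int64(216)), (380, np.int64(222))]
rim outer circle [502.74764367 360.73523087  38.80393403] 0.29414714844110534
[502.60146027 361.62483839]
[496.17652079 404.37782306   6.        ]
gear [array([504. , 357. ,  49.3]), array([474.5, 355.6,  49.3]), array([532.2, 364.5,  49.3])]
```

Emit:
{"fn": "jog_arm", "kwargs": {
  "increments": "-0.5 1.8 -10 0 0 0 45;0 0 -10 0 0 0 45;0 0 -6 0 0 0 45;0 0 0 0 0 0 45;0 0 0 0 0 0 45;0 0 0 0 0 0 45"
}}

```text
time_s: 16.5
eef_pos: [0.5027, 0.359, 0.0143]
tool_rot: [0.65, 0.76, -0.0, -0.0]
ft_force: [-0.1, 0.4, -2.0]
opening: 0.0577
```

```bash
python3 w.py w17;
```

```text
16.5 [0.5027 0.359  0.0143] [ 6.498e-01  7.601e-01 -3.000e-04 -1.000e-04] [0.51 0.62 1.65 0.   0.87 0.35] [-0.1  0.4 -2. ] 0.057736777285675056
```

View pics/w17.png

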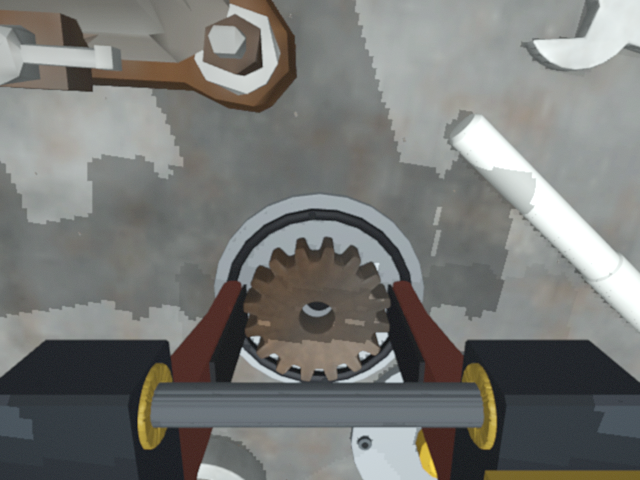

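Emit:
{"fn": "jog_arm", "kwargs": {
  "increments": "0 0 -0.7 0 0 0 45;0 0 0 0 0 0 60;0 0 0 0 0 0 70;0 0 0 0 0 0 80;0 0 0 0 0 0 80;0 0 20 0 0 0 80;0 -10 40 0 0 0 80;0 -40 40 0 0 0 85;0 -40 30 0 0 0 85;-20 -40 10 0 0 0 85;-19 -35 0 0 0 0 85;0 -20 0 0 0 0 85;0 0 0 0 0 0 85;0 0 0 0 0 0 85;0 0 0 0 0 0 85"
}}

```text
time_s: 17.8
eef_pos: [0.4667, 0.1956, 0.1376]
tool_rot: [0.65, 0.76, 0.001, 0.0]
ft_force: [-0.3, 0.6, 0.4]
opening: 0.085
```

```bash
python3 w.py w18;
```

```text
17.8 [0.4667 0.1956 0.1376] [6.501e-01 7.599e-01 7.000e-04 2.000e-04] [0.26 0.32 1.81 0.   1.   0.1 ] [-0.3  0.6  0.4] 0.08497385448931899
```

View pics/w18.png

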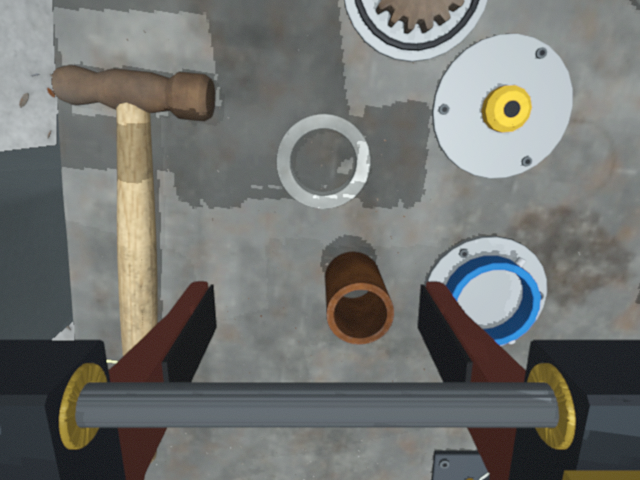

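```bash
python3 - <<'E'
from h import *;import pickle
i=pickle.load(open("pics/w18.pkl","rb"))
for uv,z in(((323.5,161),.017),((277,160),.017),((370,161),.017),((506,109),.019),((360,314),.062),((327,310),.062),((394,314),.062)):print(uv,(pl(i,uv,z)*1000).round(1))
print("collar",[(pl(i,uv,.024)*1000).round(1) for uv in ((448,303),(541,300))])
E
```

```text
(323.5, 161) [463.3 242.9  17. ]
(277, 160) [432.9 238.8  17. ]
(370, 161) [493.6 247.7  17. ]
(506, 109) [572.2 293.1  19. ]
(360, 314) [498.9 158.9  62. ]
(327, 310) [478.4 158.5  62. ]
(394, 314) [519.6 162.2  62. ]
collar [array([566.1, 158.9,  24. ]), array([630.6, 171.3,  24. ])]
```

Ring centre is (463,243), diameter about 61 mm, which fits. I move to it.

Emit:
{"fn": "jog_arm", "kwargs": {
  "increments": "-1 24 -10 0 0 0 86;-2 23 -30 0 0 0 86;0 0 -40 0 0 0 86;0 0 -35 0 0 0 86;0 0 -14 0 0 0 86;0 0 0 0 0 0 86;0 0 0 0 0 0 86"
}}

```text
time_s: 18.43
eef_pos: [0.4624, 0.2428, 0.0074]
tool_rot: [0.649, 0.76, -0.001, -0.001]
ft_force: [0.1, 0.1, 0.1]
opening: 0.086
```

```bash
python3 w.py w19;
```

```text
18.4333 [0.4624 0.2428 0.0074] [ 6.494e-01  7.605e-01 -9.000e-04 -6.000e-04] [0.35 0.55 1.88 0.   0.72 0.19] [0.1 0.1 0.1] 0.0860321034566729
```

View pics/w19.png

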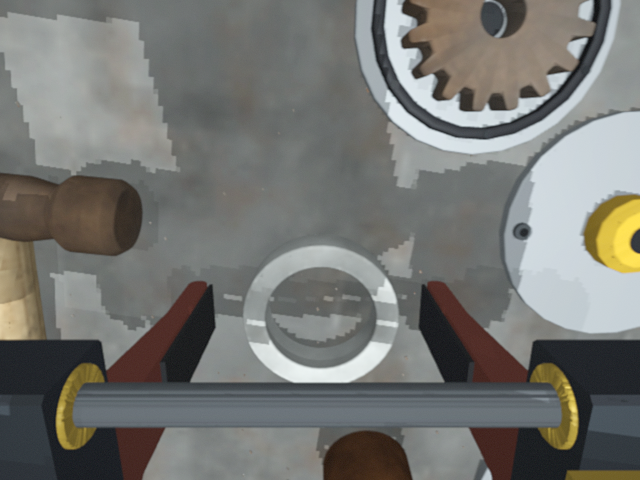

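Emit:
{"fn": "jog_arm", "kwargs": {
  "increments": "0.5 0 -2.5 0 0 0 70;0 0 0 0 0 0 60;0 0 0 0 0 0 50;0 0 0 0 0 0 50;0 0 0 0 0 0 50;0 0 0 0 0 0 50;0 0 10 0 0 0 50;0 0 30 0 0 0 50;10 5 30 0 0 0 50;33 15 0 0 0 0 50;33 15 0 0 0 0 50;34 15 0 0 0 0 50;0 0 0 0 0 0 50;0 0 0 0 0 0 50;0 0 0 0 0 0 50"
}}

```text
time_s: 19.73
eef_pos: [0.572, 0.2914, 0.0755]
tool_rot: [0.65, 0.76, -0.001, -0.001]
ft_force: [-0.3, -0.2, -0.9]
opening: 0.0607
```

```bash
python3 w.py w20;
```

```text
19.7333 [0.572  0.2914 0.0755] [ 6.499e-01  7.600e-01 -1.100e-03 -6.000e-04] [0.36 0.57 1.56 0.   1.02 0.21] [-0.3 -0.2 -0.9] 0.060674672457780084
```

View pics/w20.png

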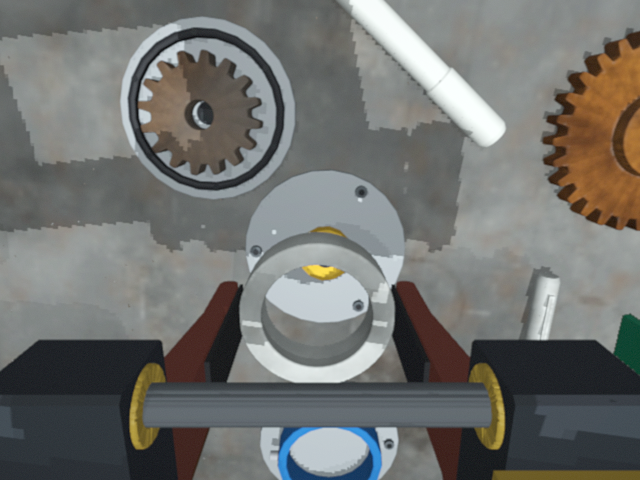

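The gear is seated centrally in its rim. I compute the race jig centre from its three bolt holes.

```bash
python3 - <<'E'
from h import *;import pickle
i=pickle.load(open("pics/w20.pkl","rb"))
h=np.array([pl(i,uv,.006)[:2]*1000 for uv in((361,192),(257,250.5),(358,306))]);print(h.round(1),"c",h.mean(0),np.hypot(*(h-h.mean(0)).T))
print((pl(i,(246,247),.006)+pl(i,(406,247),.006))*500, pl(i,(325,170),.006)*1000)
print("ring",[(pl(i,uv,z)*1000).round(1) for uv,z in(((240,305),.088),((396,305),.088),((317,226),.088),((317,383),.088))])
h=[(pl(i,uv,.006)*1000).round(1) for uv in((295,98),(121,98))];print(h)
E
```

```text
[[589.7 330.3]
 [537.  287.7]
 [600.6 262.5]] c [575.79172505 293.5259173 ] [39.3676897  39.17864968 39.72126676]
[575.7780436  295.97032119   6.        ] [568.19568398 339.17145797   6.        ]
ring [array([541.2, 293.2,  88. ]), array([600.5, 302.6,  88. ]), array([565.6, 328.9,  88. ]), array([575.9, 263.5,  88. ])]
[array([546.9, 373.4,   6. ]), array([457.7, 359.4,   6. ])]
```

```bash
python3 - <<'E'
import cv2,numpy as np
a=cv2.imread("pics/w19.png")[215:400,210:430];b=cv2.imread("pics/w20.png")[215:400,210:430]
cv2.imwrite("pics/cmp.png",cv2.resize(np.hstack([a,b]),None,fx=1.8,fy=1.8,interpolation=cv2.INTER_CUBIC))
E
python3 w.py s21 scene; python3 -c "
import cv2
s=cv2.imread('pics/s21.png');cv2.imwrite('pics/s21c.png',cv2.resize(s[150:330,100:360],None,fx=3,fy=3))"
```

```text
19.7833 [0.5713 0.2912 0.0754] [ 6.499e-01  7.601e-01 -1.300e-03 -7.000e-04] [0.36 0.57 1.56 0.   1.02 0.21] [-0.1 -0.3 -1.2] 0.06094841405402061
```

View pics/cmp.png

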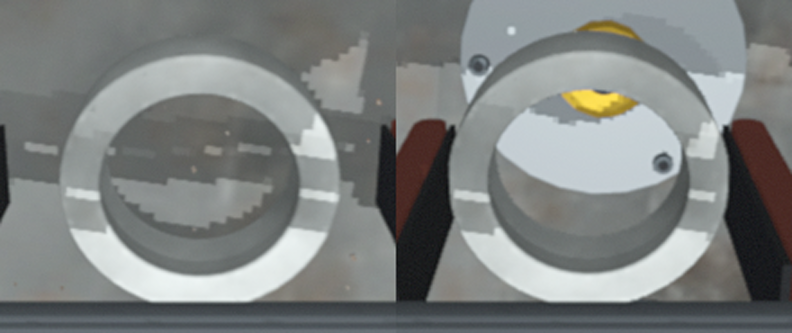

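View pics/s21c.png

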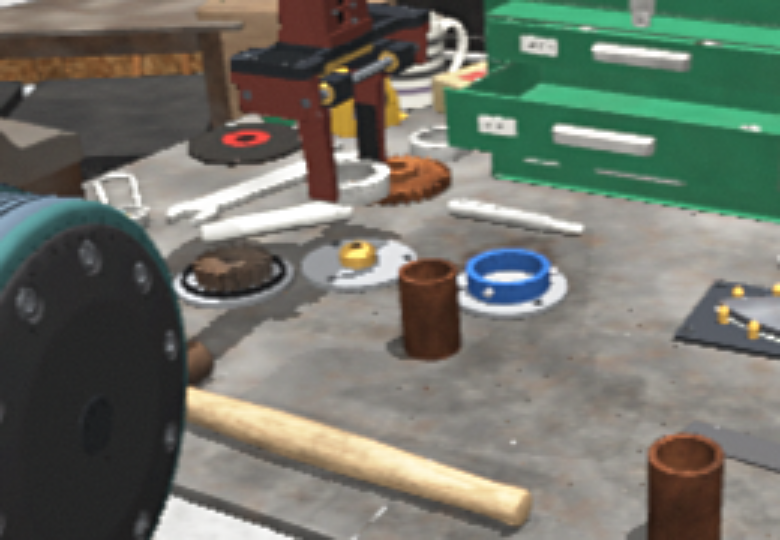

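```bash
python3 - <<'E'
from h import *;import pickle
i=pickle.load(open("pics/w19.pkl","rb"))
print((pl(i,(321.5,314),.017)*1000).round(1), "tcp 462.4 242.8")
i=pickle.load(open("pics/w20.pkl","rb"))
print((pl(i,(317.5,311.5),.0882)*1000).round(1), "tcp 572 291.4")
E
```

```text
[463.5 244.4  17. ] tcp 462.4 242.8
[571.1 295.3  88.2] tcp 572 291.4
```

Emit:
{"fn": "jog_arm", "kwargs": {
  "increments": "4 0 -15 0 0 0 50;0 0 -25 0 0 0 50;0 0 -5 0 0 0 50;0 0 0 0 0 0 50;0 0 0 0 0 0 50;0 0 0 0 0 0 50"
}}

```text
time_s: 20.33
eef_pos: [0.5776, 0.292, 0.0314]
tool_rot: [0.65, 0.76, 0.0, 0.0]
ft_force: [-1.1, -0.3, -0.9]
opening: 0.0612
```

```bash
python3 w.py w22;
```

```text
20.3333 [0.5776 0.292  0.0314] [6.499e-01 7.601e-01 3.000e-04 1.000e-04] [0.36 0.63 1.57 0.   0.94 0.21] [-1.1 -0.3 -0.9] 0.0611704713736483
```

View pics/w22.png

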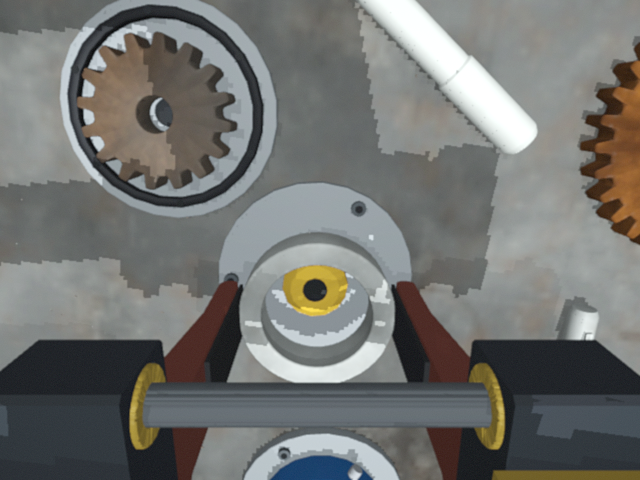

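```bash
python3 - <<'E'
from h import *;import pickle
i=pickle.load(open("pics/w22.pkl","rb"))
print("spig",(pl(i,(315.5,290),.019)*1000).round(1),"flange",((pl(i,(218,280),.006)+pl(i,(412,280),.006))*500).round(1))
print("ring",(pl(i,(317.5,311.5),.0435)*1000).round(1))
E
```

```text
spig [576.1 293.9  19. ] flange [575.9 293.4   6. ]
ring [576.7 295.6  43.5]
```

Emit:
{"fn": "jog_arm", "kwargs": {
  "increments": "-0.5 -1.7 0 0 0 0 50;0 0 -7 0 0 0 50;0 0 -7 0 0 0 50;0 0 -5 0 0 0 50;0 0 0 0 0 0 50;0 0 0 0 0 0 50"
}}

```text
time_s: 20.88
eef_pos: [0.5766, 0.2902, 0.0117]
tool_rot: [0.65, 0.76, -0.0, -0.0]
ft_force: [-0.4, -0.5, 3.0]
opening: 0.0611
```

```bash
python3 w.py w23;
```

```text
20.8833 [0.5766 0.2902 0.0117] [ 6.498e-01  7.601e-01 -1.000e-04 -1.000e-04] [0.36 0.66 1.59 0.   0.9  0.2 ] [-0.4 -0.5  3. ] 0.061057186386970774
```

View pics/w23.png

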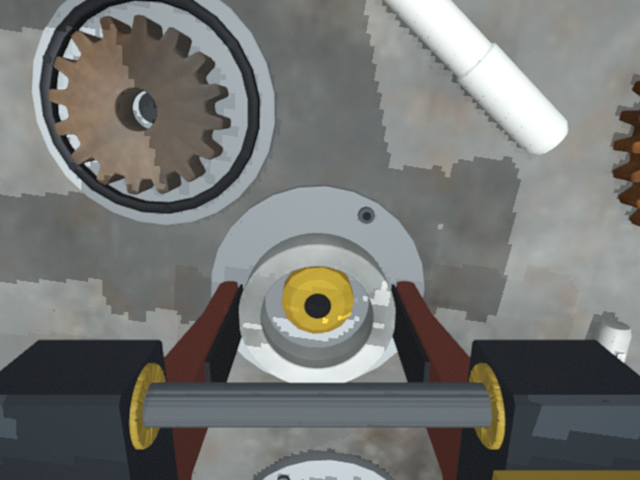

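Emit:
{"fn": "jog_arm", "kwargs": {
  "increments": "0 0 0 0 0 0 65;0 0 0 0 0 0 75;0 0 0 0 0 0 80;0 0 0 0 0 0 80;0 0 20 0 0 0 80;0 0 40 0 0 0 80;-10 -10 40 0 0 0 85;-23 -40 30 0 0 0 85;-23 -40 5 0 0 0 85;-23 -40 0 0 0 0 85;0 -35 0 0 0 0 85;0 0 0 0 0 0 85;0 0 0 0 0 0 85;0 0 0 0 0 0 85"
}}

```text
time_s: 22.1
eef_pos: [0.5087, 0.1434, 0.1384]
tool_rot: [0.65, 0.76, 0.0, 0.0]
ft_force: [-0.3, -0.7, -0.2]
opening: 0.0847
```

```bash
python3 w.py w24;
```

```text
22.1 [0.5087 0.1434 0.1384] [6.503e-01 7.597e-01 5.000e-04 1.000e-04] [ 0.14  0.35  1.76  0.    1.03 -0.01] [-0.3 -0.7 -0.2] 0.08470930444145319
```

View pics/w24.png

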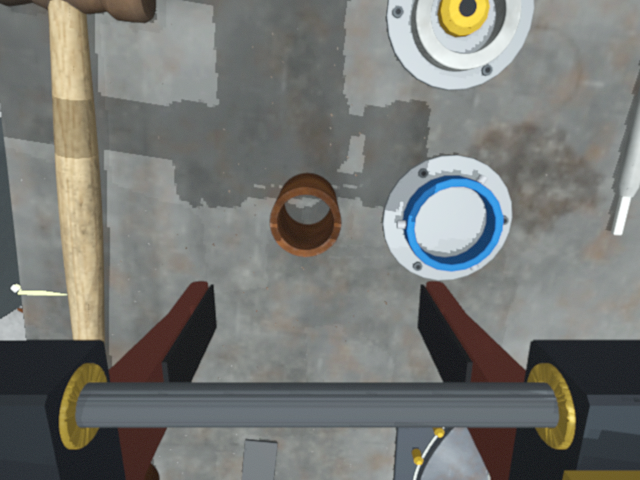

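The ring is round the spigot. The pipe's top rim is centred at (305.5,221) and the collar at (452,224).

```bash
python3 - <<'E'
from h import *;import pickle
i=pickle.load(open("pics/w24.pkl","rb"))
print("pipe",[(pl(i,uv,.062)*1000).round(1) for uv in((305.5,221.5),(270,221),(341,221),(305,187),(305,256))])
h=np.array([pl(i,uv,.006)[:2]*1000 for uv in((423,173),(505.5,220),(417,266.5))]);print("holes c",h.mean(0),np.hypot(*(h-h.mean(0)).T))
im=cv2.imread("pics/w24.png");hsv=cv2.cvtColor(im,cv2.COLOR_BGR2HSV)
m=(hsv[...,0]>95)&(hsv[...,0]<125)&(hsv[...,1]>120)
m[:150]=0;m[290:]=0;m[:,:380]=0
c=max(cnts(m),key=cv2.contourArea);print(c.reshape(-1,2).min(0),c.reshape(-1,2).max(0))
print("collar",[(pl(i,uv,.024)*1000).round(1) for uv in((454,224),)])
E
```

```text
pipe [array([499.1, 159.4,  62. ]), array([478.8, 156.5,  62. ]), array([519.4, 162.8,  62. ]), array([495.9, 179.2,  62. ]), array([501.9, 138.5,  62. ])]
holes c [600.6671899  161.40851109] [39.83514153 40.73642288 40.1409679 ]
[404 176] [503 270]
collar [array([598.5, 163.4,  24. ])]
```

Emit:
{"fn": "jog_arm", "kwargs": {
  "increments": "-9.5 16 -20 0 0 0 85;0 0 -35 0 0 0 85;0 0 -35 0 0 0 85;0 0 -13 0 0 0 85;0 0 0 0 0 0 85;0 0 0 0 0 0 85"
}}

```text
time_s: 22.65
eef_pos: [0.4983, 0.1601, 0.0345]
tool_rot: [0.649, 0.761, -0.001, -0.001]
ft_force: [0.4, 0.5, -0.0]
opening: 0.0849
```

```bash
python3 w.py w25;
```

```text
22.65 [0.4983 0.1601 0.0345] [ 6.493e-01  7.605e-01 -7.000e-04 -7.000e-04] [0.18 0.5  1.86 0.   0.78 0.02] [ 0.4  0.5 -0. ] 0.08488572409583939
```

View pics/w25.png

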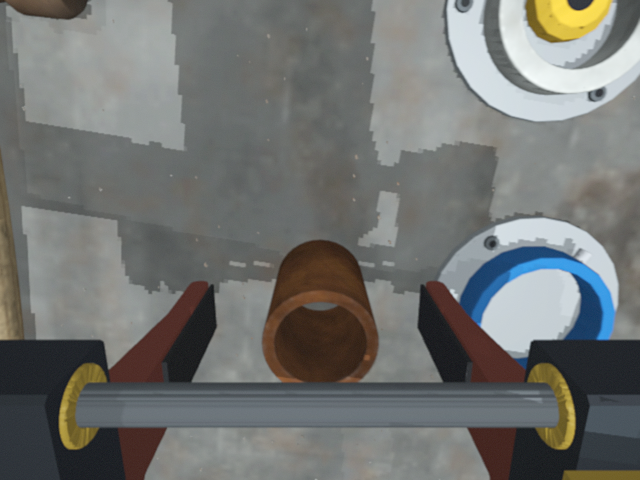

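Emit:
{"fn": "jog_arm", "kwargs": {
  "increments": "0 0 0 0 0 0 60;0 0 0 0 0 0 45;0 0 0 0 0 0 35;0 0 0 0 0 0 30;0 0 0 0 0 0 30;0 0 0 0 0 0 30;0 0 0 0 0 0 30;0 0 10 0 0 0 30;0 0 25 0 0 0 30;0 0 20 0 0 0 30;20 0 0 0 0 0 30;30 1 0 0 0 0 30;30 1 0 0 0 0 30;21 0 0 0 0 0 30;0 0 0 0 0 0 30;0 0 0 0 0 0 30;0 0 0 0 0 0 30"
}}

```text
time_s: 24.12
eef_pos: [0.598, 0.1609, 0.09]
tool_rot: [0.65, 0.76, -0.001, -0.001]
ft_force: [-0.8, -0.5, -2.2]
opening: 0.0414
```

```bash
python3 w.py w26;python3 w.py s26 scene; python3 -c "
import cv2
s=cv2.imread('pics/s26.png');cv2.imwrite('pics/s26c.png',cv2.resize(s[150:300,140:360],None,fx=3.5,fy=3.5))"
```

```text
24.1167 [0.598  0.1609 0.09  ] [ 0.6499  0.76   -0.0009 -0.0008] [ 0.15  0.53  1.6   0.    1.02 -0.  ] [-0.8 -0.5 -2.2] 0.04144680071597678
24.1667 [0.5977 0.161  0.09  ] [ 0.6498  0.7601 -0.001  -0.0009] [ 0.15  0.53  1.6   0.    1.02 -0.  ] [-0.7 -0.5 -0.9] 0.04132754169161056
```

View pics/w26.png

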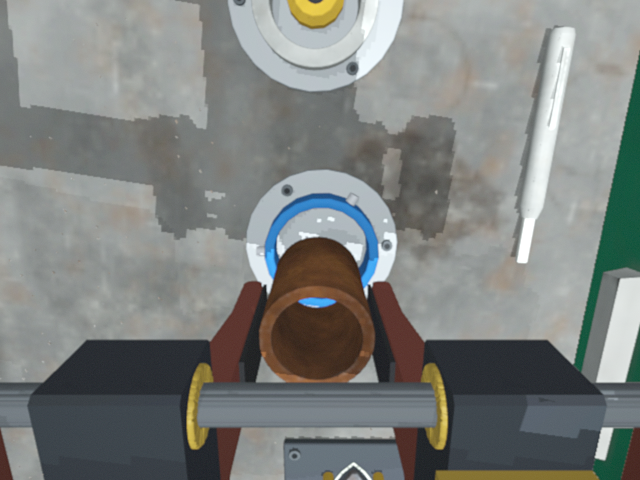

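View pics/s26c.png

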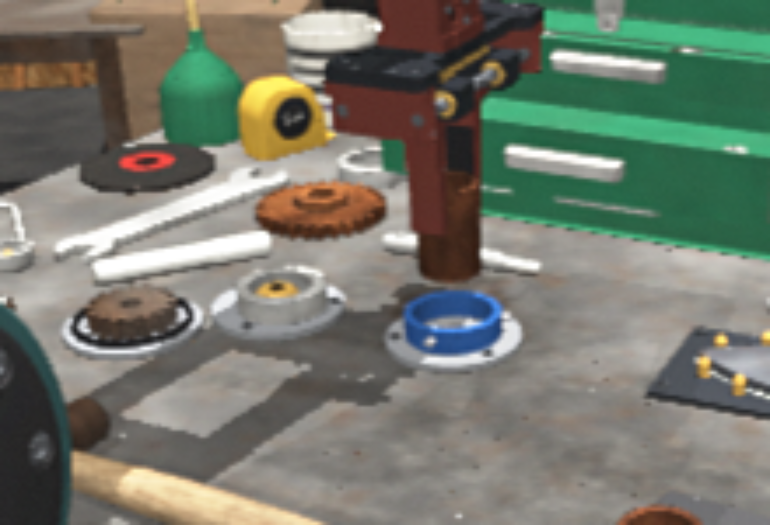

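```bash
python3 - <<'E'
from h import *;import pickle
from scipy.optimize import least_squares
i=pickle.load(open("pics/w26.pkl","rb"));im=cv2.imread("pics/w26.png");hsv=cv2.cvtColor(im,cv2.COLOR_BGR2HSV)
m=(hsv[...,0]>95)&(hsv[...,0]<125)&(hsv[...,1]>110)
pts=[(c,np.where(m[170:330,c])[0].min()+170) for c in range(272,374,4) if m[170:330,c].any()]
P=np.array([pl(i,t,.024)[:2]*1000 for t in pts])
r=least_squares(lambda q:np.hypot(P[:,0]-q[0],P[:,1]-q[1])-33,[600,161],loss="soft_l1");print("collar",r.x,np.abs(r.fun).max())
mf=(im.astype(int).min(2)>140);mf[:160]=0
pts=[(c,np.where(mf[160:330,c])[0].min()+160) for c in range(262,384,4)]
P=np.array([pl(i,t,.006)[:2]*1000 for t in pts])
r=least_squares(lambda q:np.hypot(P[:,0]-q[0],P[:,1]-q[1])-46,[600,161],loss="soft_l1");print("flange",r.x,np.abs(r.fun).max())
print("pipe",[(pl(i,uv,.1175)*1000).round(1) for uv in((317.5,334),(260,334),(375,334))])
E
```

```text
collar [599.02772409 163.02500434] 1.4332741584829485
flange [599.65081592 161.13348996] 0.34902773492169104
pipe [array([597.4, 163.4, 117.5]), array([577.3, 160.2, 117.5]), array([617.5, 166.6, 117.5])]
```

Emit:
{"fn": "jog_arm", "kwargs": {
  "increments": "1 0 -14 0 0 0 30;0 0 -14 0 0 0 30;0 0 0 0 0 0 30;0 0 0 0 0 0 30;0 0 0 0 0 0 30"
}}

```text
time_s: 24.63
eef_pos: [0.6002, 0.1612, 0.0628]
tool_rot: [0.65, 0.76, -0.0, -0.0]
ft_force: [0.5, 0.8, -1.9]
opening: 0.0413
```

```bash
python3 w.py w27;python3 w.py s27 scene; python3 -c "
import cv2
s=cv2.imread('pics/s27.png');cv2.imwrite('pics/s27c.png',cv2.resize(s[200:270,220:310],None,fx=6,fy=6))"
```

```text
24.6333 [0.6002 0.1612 0.0628] [ 6.498e-01  7.601e-01 -1.000e-04 -1.000e-04] [ 0.15  0.56  1.62  0.    0.96 -0.01] [ 0.5  0.8 -1.9] 0.041324976085805105
24.6833 [0.6007 0.1612 0.0631] [6.498e-01 7.601e-01 2.000e-04 2.000e-04] [ 0.15  0.56  1.62  0.    0.96 -0.  ] [-0.2  0.7 -1.2] 0.040976557447988546
```

View pics/w27.png

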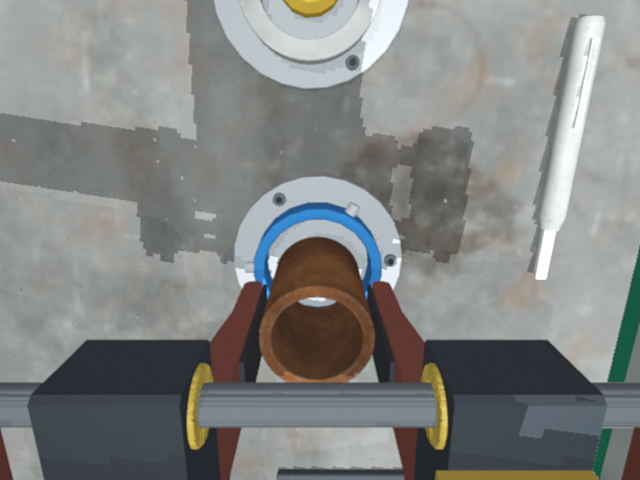

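View pics/s27c.png

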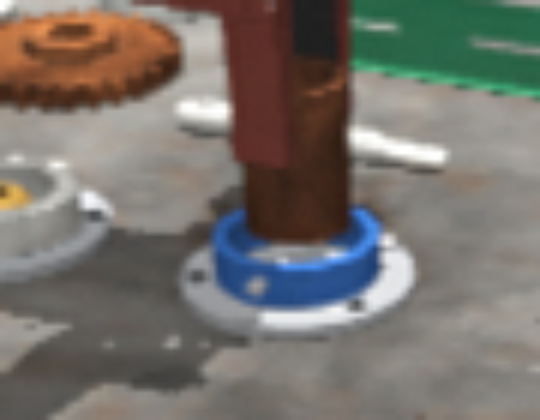

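```bash
python3 - <<'E'
from h import *;import pickle
i=pickle.load(open("pics/w27.pkl","rb"))
p=pl(i,(320,238),.0285)*1000;print("pipe bottom far",p,"centre",p[:2]-21*np.array([-.156,.988]))
print("collar outer far",pl(i,(318,204),.024)*1000,"c",pl(i,(318,204),.024)[:2]*1000-33*np.array([-.156,.988]))
print("flange",((pl(i,(234,262),.006)+pl(i,(401,262),.006))*500).round(1), pl(i,(318,177),.006)[:2]*1000-46*np.array([-.156,.988]))
E
```

```text
pipe bottom far [598.11243768 180.80401947  28.5       ] centre [601.38843768 160.05601947]
collar outer far [594.7091809  196.20923326  24.        ] c [599.8571809  163.60523326]
flange [600.1 160.6   6. ] [600.29595243 161.0438853 ]
```

Emit:
{"fn": "jog_arm", "kwargs": {
  "increments": "-0.7 0.8 0 0 0 0 30;0 0 -6 0 0 0 30;0 0 -6 0 0 0 30;0 0 -5 0 0 0 30;0 0 -4.5 0 0 0 30;0 0 0 0 0 0 30;0 0 0 0 0 0 30"
}}

```text
time_s: 25.32
eef_pos: [0.5998, 0.1619, 0.0411]
tool_rot: [0.65, 0.76, -0.0, -0.0]
ft_force: [-1.9, 0.2, 6.1]
opening: 0.0414
```

```bash
python3 w.py s28 scene; python3 -c "
import cv2
s=cv2.imread('pics/s28.png');cv2.imwrite('pics/s28c.png',cv2.resize(s[200:270,220:310],None,fx=6,fy=6))"
```

```text
25.3167 [0.5998 0.1619 0.0411] [ 6.498e-01  7.601e-01 -1.000e-04 -1.000e-04] [ 0.15  0.59  1.63  0.    0.92 -0.  ] [-1.9  0.2  6.1] 0.041385506662419205
```

View pics/s28c.png

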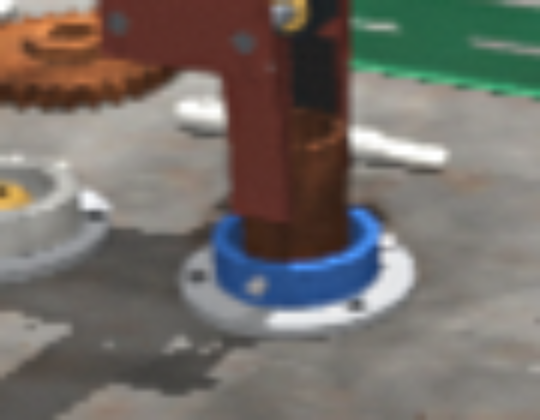

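Contact force is 6 N at the expected height, so the pipe is on the jig floor inside the collar. I release it, rise and move clear.

Emit:
{"fn": "jog_arm", "kwargs": {
  "increments": "0 0 0.5 0 0 0 45;0 0 0 0 0 0 55;0 0 0 0 0 0 65;0 0 0 0 0 0 70;0 0 0 0 0 0 70;0 0 15 0 0 0 70;0 0 35 0 0 0 70;0 0 40 0 0 0 70;0 0 40 0 0 0 70;-20 -20 40 0 0 0 70;-30 -20 10 0 0 0 70;-30 -20 0 0 0 0 70;-30 -20 0 0 0 0 70;0 0 0 0 0 0 70;0 0 0 0 0 0 70;0 0 0 0 0 0 70"
}}

```text
time_s: 26.7
eef_pos: [0.4938, 0.085, 0.2157]
tool_rot: [0.65, 0.76, 0.001, 0.0]
ft_force: [0.3, 0.6, -0.1]
opening: 0.0702
```

```bash
python3 w.py w29;python3 w.py s29 scene;python3 w.py t29 top; python3 -c "
import cv2
s=cv2.imread('pics/s29.png');cv2.imwrite('pics/s29c.png',cv2.resize(s[190:370,150:550],None,fx=2,fy=2))
s=cv2.imread('pics/t29.png');cv2.imwrite('pics/t29c.png',cv2.resize(s[140:340,130:530],None,fx=2,fy=2))"
```

```text
26.7 [0.4938 0.085  0.2157] [6.501e-01 7.598e-01 6.000e-04 5.000e-04] [ 0.03  0.22  1.73  0.    1.19 -0.12] [ 0.3  0.6 -0.1] 0.07021542615593038
26.75 [0.4943 0.0852 0.2156] [6.499e-01 7.600e-01 6.000e-04 5.000e-04] [ 0.03  0.22  1.73  0.    1.19 -0.12] [ 0.7 -0.2 -0.3] 0.06972923815343786
26.8 [0.4944 0.0853 0.2154] [6.497e-01 7.602e-01 5.000e-04 4.000e-04] [ 0.03  0.22  1.73  0.    1.19 -0.12] [ 0.5 -0.2 -0.3] 0.07016532102270676
```

View pics/w29.png

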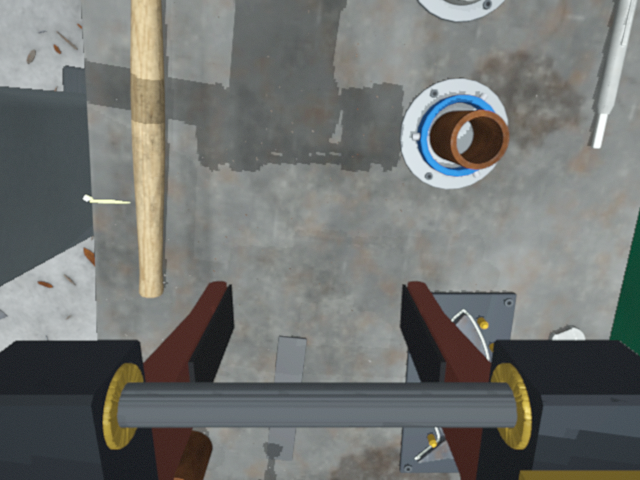

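View pics/s29c.png

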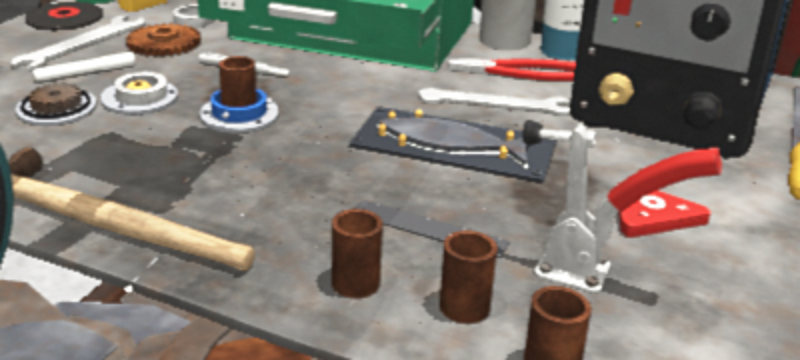

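View pics/t29c.png

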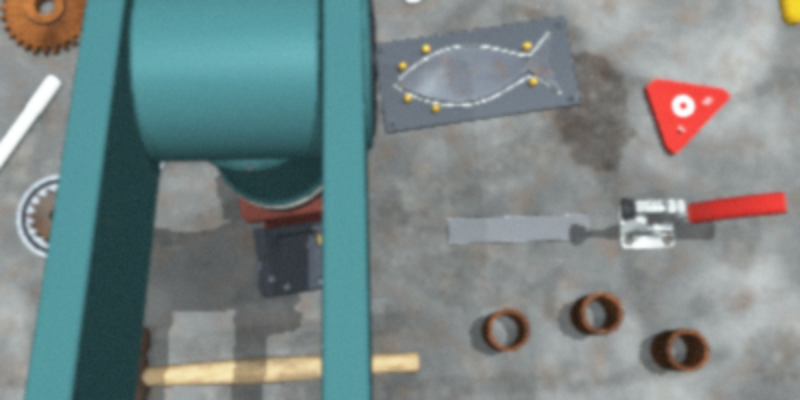

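The final views show:
- The fish lies between the pins, nose the right way.
- The ring is flat round the spigot.
- The gear sits in its rim.
- The pipe stands upright in the collar.
- The clamp is up.

The robot is clear of everything, so I hand the job in.

```bash
python3 -c "
from workcell import bot
print(bot.job_done()); print(bot.observe()['time_s'])"
```

```text
the job is handed in; nothing more can be done
None
the job is handed in; nothing more can be done
```

All four jigs are loaded and the job was handed in at about 27 s of the 118 s allowed.

- **Clamp and fish:** I lifted the red handle along its arc until it met the stop at about 30 N, which swung the clamp arm fully up, and left it open. Only then did I take the fish out. It now lies flat between its six pins, nose as painted.
- **Gear, ring and pipe:** I seated the small gear inside the dark rim, the front ring round the brass spigot, and the left-most pipe stub upright in the blue collar.

**Last checks:** the wrist and scene views after the last release showed every part seated, the clamp up and the gripper touching nothing. In the final overhead view the robot's own arm hid the ring and pipe jigs and part of the gear jig. For those I relied on the scene view and earlier wrist close-ups.

**Disagreements:** position estimates from different views differed by up to about 3 mm, mostly from calibration and settling of the arm. I corrected each part on a close view just before lowering it. No check failed.

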